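# Mount the electrode carriage of a spark gap

## Task

Put the loose electrode carriage on the bare end of the rail unit's base plate, slide it onto the dovetail from that open end with its ball leading, all the way until it rests against the end stop, and only then turn its slanted side knob clockwise until the clamp is properly tight. Let go and leave the carriage home and clamped; do not disturb the meter, the capacitor or the pot.

Things in the scene. Friction and masses are not known exactly. Their poses are not given: they have to be found in the camera images.
- rail: Fixed rail unit: oiled, smooth aluminium base plate 340 x 120 x 15 mm with a steel dovetail along its middle. Origin: centre of the plate's underside, on the bench. +x: along the rail in the slide direction, from the bare open end to the end stop; +y: across, roughly towards the robot; z up. The plate is bare from x = -170 to -45 mm: room to set the carriage down in front of the dovetail.
- rail_mouth (a point): Middle of the plate's top face at the dovetail's open end (rail x = -45 mm, z = 15 mm); axes as the rail unit's. From here the dovetail runs 140 mm in +x, straight along x, 36 mm wide at its foot, 57 mm at its top, 22 mm high above the plate. It is bolted in slots: it may sit up to 7 mm to either side of this point in y, which no reading tells. Find it by touch.
- rail_home (a point): Where the carriage's foot point lies along x when it is home (rail x = +50 mm, on the plate's top face; in y it follows the dovetail, up to 9 mm off); axes as the rail unit's. The end stop's face is 45 mm further in +x (70 mm wide, 45 mm high above the plate); 102 mm further stands a white insulator with a brass ball, 98 mm high above the plate.
- carriage_grip (a point): Centre of the loose carriage's upright white grip plate, 70 mm above its underside; plate 56 mm long (x), 14 mm thick (y), from 36 to 104 mm above the underside. Axes: x along the channel, towards the end where the brass ball (28 mm, at x = 50 mm, 84 mm above the underside) sticks out; +y to the knob side; z up. Carriage: aluminium, 90 (x) x 92 (y) x 36 mm plus plate, 0.5 to 0.8 kg.
- carriage_foot (a point): Centre of the carriage's underside (it stands on two cheeks, later on the rail unit's plate); axes as the grip plate's. Its dovetail channel is open at both ends, square without lead-in, with 1.8 mm play at each side of the rail and 2 mm above: it goes on only from the end, level and in line. If it butts against the rail's end, back off and try a few millimetres to either side.
- knob_grip (a point): Centre of the clamp knob's grey bar, 60 (point x) x 14 (y) x 26 mm (z), on a 12 mm stem, 15 mm long below the bar. Site z: the knob's axis, pointing outward, leaning 40 degrees from vertical to the carriage's +y side (the robot's side when mounted). From the carriage's foot point it lies at y = +72, z = 59 mm. Turns with the knob.
- knob (a joint): Turn of the clamp knob (rad): 0 loose, bar along the carriage's x; grows clockwise seen from outside on its axis, up to 2.6. Moves the jaw 4 mm per rad, friction 0.12 N m, stays where left. On the rail the jaw meets the dovetail at about 0.4 to 1.3 rad; then the torque rises, and at about 1.6 it is tight. Overtightening springs back a little and does no harm.
- jaw: Steel clamp jaw, 34 mm long, in the middle of the carriage's knob-side cheek (origin at the foot point when loose). It moves towards the rail as the knob is turned. It starts clear of the rail. Tight means that it presses on the dovetail with more than 8 N.
- meter: Bystander: grey panel meter, 70 x 110 x 100 mm; origin under its centre.
- capacitor: Bystander: grey capacitor box, 90 x 110 x 150 mm with two terminals; origin under its centre.
- pot: Bystander: aluminium pot, 130 mm across, 110 mm high; origin under its centre.
- carriage_ball (a point): Centre of the carriage's brass ball (28 mm), 50 mm ahead of the carriage's foot point along its x and 84 mm above it; axes as the carriage's.
Mind the look-alikes: they are no part of the job. Leave any blue, orange or turquoise look-alike of the part that bears carriage_grip alone.

How it is judged (in metres and radians):
On the way, in this order (a step that is already met when the one before it is completed fails the run):
1. the carriage enters the dovetail's open end, standing on the plate, in line, ball first (x of carriage_foot in the frame of rail_mouth between -0.035 and 0.06 m and y of carriage_foot in the frame of rail_mouth between -0.012 and 0.012 m and z of carriage_foot in the frame of rail_mouth between -0.003 and 0.005 m and z of carriage_ball in the frame of rail_mouth above 0.078 m and angle between the x axis of carriage_foot and the x axis of rail, either way round below 0.1 rad and horizontal distance between carriage_ball and rail_home below 0.125 m).
2. the carriage is home against the end stop, the clamp still loose (x of carriage_foot in the frame of rail_home between -0.004 and 0.003 m and z of carriage_foot in the frame of rail_home between -0.003 and 0.004 m and contact force between jaw and rail below 3 N and x of carriage_ball in the frame of rail_home above 0.04 m and y of carriage_foot in the frame of rail_home between -0.012 and 0.012 m), for 0.2 s.
At the end, for the whole second after the job is handed in: The carriage sits on the dovetail, ball towards the stop, within 4 mm of it, flat on the plate (4 mm), within 12 mm of its middle line and in line (0.06 rad); the knob is beyond 0.7 rad, the jaw presses on the dovetail with over 8 N, all at rest (x of carriage_foot in the frame of rail_home between -0.004 and 0.003 m and y of carriage_foot in the frame of rail_home between -0.012 and 0.012 m and z of carriage_foot in the frame of rail_home between -0.003 and 0.004 m and angle between the x axis of carriage_foot and the x axis of rail, either way round below 0.06 rad and contact force between jaw and rail above 8 N and value of joint knob above 0.7 rad and linear speed of jaw below 0.02 m/s and x of carriage_ball in the frame of rail_home above 0.04 m); the robot touches nothing.
It fails at once if a bystander is pushed more than 30 mm (distance of any of meter, capacitor, pot from where it was at the start of the episode above 0.03 m).
It also fails if it takes over 67 s, if anything falls off the work surface, if the arm or the gripper's body presses on something with over 40 N, if the wrist force passes 120 N, or if a joint passes its speed limit or range.

## Robot

A 6-joint arm with a two-finger parallel gripper is mounted at the origin on the work surface. World frame = base frame: x ahead of the robot, y to its left, z up, the work surface at z = 0. Lengths are in m, angles in degrees, forces in N, time in s.
With the tool pointing down it reaches from about 0.3 to 0.75 m from the base axis. Payload 8.5 kg.
Tool frame: the origin (TCP) lies on the centre line of the jaws, within the pads' length; the fingertips stand env.tips_ahead ahead of it and the grasp point (between the pads) lies 8 mm behind it (env.tips_ahead is the distance from the TCP to the fingertips, in m); z points along the fingers, y is the direction in which the jaws open and shut (so a half turn about z gives the same grasp; the last joint's range is limited). The gripper opens to 85 mm and grips with 20 to 120 N. Pads are 22 mm wide; open, the fingers measure 114 mm over their backs; the gripper's body (76 mm by 85 mm) begins 54 mm behind the grasp point. The pads swing forward as they close: fully open they stand 13 mm farther back than shut.
Start: joints at [-85.044, 21.807, 74.336, -0, 83.858, -12.336], TCP at [0.163, -0.525, 0.242] pointing down, gripper open.
Joint ranges: [-178.18, 178.18], [-50.72, 133.34], [12.68, 142.11], [-81.47, 261.47], [9.98, 163.14], [-165.26, 165.26]. Speed limits (degrees/s): [136.94, 136.94, 180, 180, 180, 180].

## Interface

Orientations are given as a 3x3 rotation matrix whose columns are the frame's x, y, z axes.
In Python, from rig import env gives the robot as it stands.
- The arm moves only by the tool servo_tool, never from a script. Its argument "commands" is a list of rows, each an object with "linear": the shift along the tool's x, y, z in mm, a list of three; "angular": the turn, a rotation vector about the tool's x, y, z in degrees, a list of three; "gripper": the opening, from -1 (shut) to 1 (fully open). In form: [{"linear": [x, y, z], "angular": [rx, ry, rz], "gripper": gripper}, ...]. A call has 1 to 20 rows; each row is the pose to reach, as a shift and turn from the pose commanded when the call began, along the tool's axes at that moment; what a row does not reach only later rows make up. A row lasts 1/10 s, in which the tool goes at most 50 mm and 8.59 degrees, less where a joint would pass 70% of its speed; a pose out of reach is approached as far as the arm can. A call with a gripper value outside its range is refused whole. The fingers move at their own pace and stop on an object; "force" is the grip in N (left out, the last holds). Time passes only in rows, so rows that repeat a pose let the fingers close. It gives the time, the measured TCP pose, the force and the opening at its end, in the units of the state.
- env.observe(): the state, without advancing time (a new reading comes with each control period).
- env.get_image(name): name is "side" or "top"; returns a dict with "frame" (384x512x3 uint8, blue, green, red), "fx", "fy", "cx", "cy" (pixels), "cam_to_world" (4x4, takes a point from camera to world coordinates). Camera axes: x right, y up, looking along -z (the intrinsics and any distortion apply to the point x, -y, -z); pixel columns grow to the right and rows downward; lengths in m; the calibration is good to about 2 mm. A picture is of the moment at which its call begins. There is no depth.
- env.close_job(): hands the job in, once; it reports no verdict.
Trained networks look in a picture, given as the dict that the camera call returned (one of the last four; its "shot" number tells which), for a name from the list of things; names that differ only in an ending like _2 or _b are one class to them, and where a whole thing is asked for, a point or a joint stands for the part that bears it (a point fixed in the world has none). Each returns a list of dicts, best first, with "confidence" (0 to 1); they miss things now and then, are a little off and sometimes report something else, mostly with a low value. They report only what shows in the picture. A call takes as long as a camera call. They do not tell look-alikes from the thing itself.
- env.trace(picture, query): "pixels" (384x512 bool, what is visible of it) and "extent" ([left, top, right, bottom] in pixels, round what is visible of it).
The state is a dict: "time_s": time; "q": joint angles; "qvel": joint speeds; "joint_efforts": joint torques, N m; "position": TCP position; "tool_rot": TCP orientation; "ft_force": force on the tool from outside, world axes, zero at the start; "wrist_torque": the same for the moment, N m; "grip_width": finger opening in m.
Only numpy, scipy, OpenCV 4.12 (cv2) and the standard library are available. Lean on these libraries where they do the work, as an engineer would, in place of code of your own. Each camera call takes 0.05 s, during which the arm holds its last target.

## Working session

There is one attempt and no reset: what is moved stays moved. The work goes in short steps, Python scripts to look and compute and a tool call to move; the robot and the scene stay as the last step left them, time stands still between calls to the robot, and variables do not carry over. Pictures are saved under pics/ and viewed, and the job is handed in when it is done.

Besides the shell and the picture viewer there is one more tool, called after ">>>" by a JSON object that holds its "name" and its "arguments". servo_tool: Moves the arm, as the interface text tells. Its arguments: {"type":"object","properties":{"commands":{"type":"array","items":{"type":"object","properties":{"linear":{"type":"array","items":{"type":"number"}},"angular":{"type":"array","items":{"type":"number"}},"gripper":{"type":"number"}}}},"force":{"type":"number"}},"required":["commands"]}

```bash
ls; mkdir -p pics; cat > h.py <<'E'
from rig import env
import numpy as np, cv2
def shot(n,tag):
    p=env.get_image(n); cv2.imwrite(f'pics/{tag}.png',p['frame']); return p
def ray(p,u,v):
    M=np.array(p['cam_to_world']); d=np.array([(u-p['cx'])/p['fx'],-(v-p['cy'])/p['fy'],-1.0])
    return M[:3,3],M[:3,:3]@d
def atz(p,u,v,z):
    o,d=ray(p,u,v); return o+d*(z-o[2])/d[2]
def proj(p,X):
    M=np.array(p['cam_to_world']); c=M[:3,:3].T@(np.array(X)-M[:3,3])
    return np.array([p['cx']+p['fx']*c[0]/-c[2], p['cy']-p['fy']*c[1]/-c[2]])
E
python3 - <<'E'
from h import *
s=env.observe(); print(s, env.tips_ahead)
for n in('side','top'):
    p=shot(n,n+'0'); print({k:v for k,v in p.items() if k!='frame'})
    im=p['frame'].copy()
    for q in ['rail','carriage_grip','knob_grip','jaw','meter','capacitor','pot']:
        for r in env.trace(p,q): print(n,q,round(r['confidence'],2),r['extent'])
E
```

```text
pics
{'time_s': 0.0, 'q': array([-8.50435006e+01,  2.18415269e+01,  7.43869725e+01, -1.86658752e-03,
        8.38587981e+01, -1.23344868e+01]), 'qvel': array([ 0.11224933,  0.00303808, -0.06098337, -0.00702539,  0.05293479,
       -0.00032956]), 'joint_efforts': array([ 4.61521176e-04, -4.48461020e+01, -2.31276888e+01, -1.65585288e-04,
        4.68606624e-03,  1.05322215e-05]), 'position': array([ 0.16344929, -0.52484257,  0.24169368]), 'tool_rot': array([[ 9.54806552e-01,  2.97227895e-01, -1.63910407e-04],
       [ 2.97227794e-01, -9.54805395e-01,  1.51513055e-03],
       [ 2.93836523e-04, -1.49537531e-03, -9.99998839e-01]]), 'ft_force': array([ 0.06202662, -0.11535093, -0.1253857 ]), 'wrist_torque': array([0.03184258, 0.0360377 , 0.04013689]), 'grip_width': 0.0852478286141671} 0.011
{'fx': 450.04403196126896, 'fy': 450.04403196126896, 'cx': 261.32074147068124, 'cy': 193.42823632869892, 'cam_to_world': array([[-0.95138849, -0.18502954,  0.24621944,  0.94784451],
       [ 0.30799024, -0.5751741 ,  0.7578369 ,  1.22142687],
       [ 0.00139683,  0.79683049,  0.60420131,  1.12968137],

[... 996 characters left out ...]
  [ 0.        ,  0.        ,  0.        ,  1.        ]]), 'shot': 2}
top rail 0.85 [164.0, 164.4, 250.4, 210.2]
top carriage_grip 0.73 [337.0, 245.2, 373.8, 281.5]
top carriage_grip 0.72 [285.0, 198.9, 321.2, 239.1]
top carriage_grip 0.71 [279.4, 252.7, 312.4, 281.6]
top carriage_grip 0.61 [330.1, 200.9, 367.7, 231.6]
top carriage_grip 0.56 [387.1, 210.6, 428.8, 237.7]
top carriage_grip 0.28 [161.2, 166.2, 252.4, 212.7]
top knob_grip 0.61 [289.7, 227.0, 306.1, 236.7]
top knob_grip 0.54 [304.5, 267.3, 311.9, 282.5]
top knob_grip 0.47 [362.1, 266.7, 375.1, 282.0]
top meter 0.96 [236.1, 118.6, 267.2, 146.0]
top capacitor 0.58 [62.1, 184.8, 110.1, 212.8]
top pot 0.86 [290.6, 132.4, 340.5, 173.2]
```

```bash
python3 - <<'E'
import cv2
t=cv2.imread('pics/top0.png'); s=cv2.imread('pics/side0.png')
cv2.imwrite('pics/tc.png',cv2.resize(t[180:300,265:445],None,fx=4.4,fy=4.4,interpolation=cv2.INTER_CUBIC))
cv2.imwrite('pics/tr.png',cv2.resize(t[110:235,50:270],None,fx=3.6,fy=3.6,interpolation=cv2.INTER_CUBIC))
cv2.imwrite('pics/sc.png',cv2.resize(s[100:280,170:340],None,fx=3.3,fy=3.3,interpolation=cv2.INTER_CUBIC))
E
```

```text
(no output)
```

View pics/top0.png

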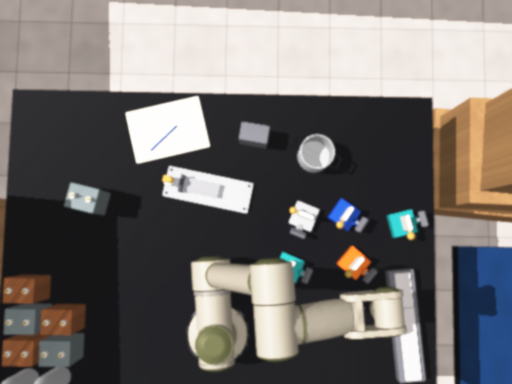

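View pics/tc.png

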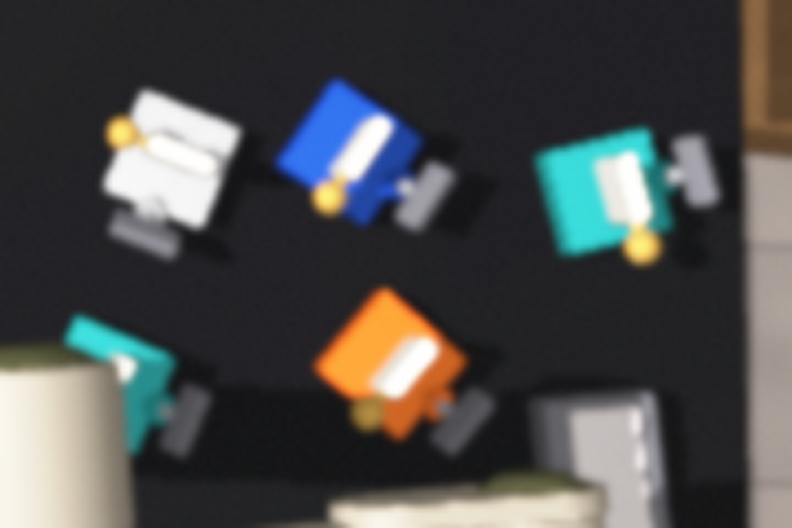

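View pics/tr.png

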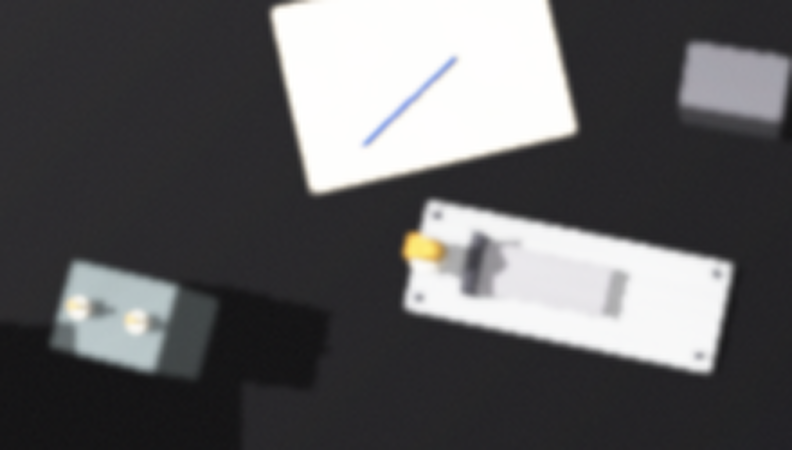

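View pics/sc.png

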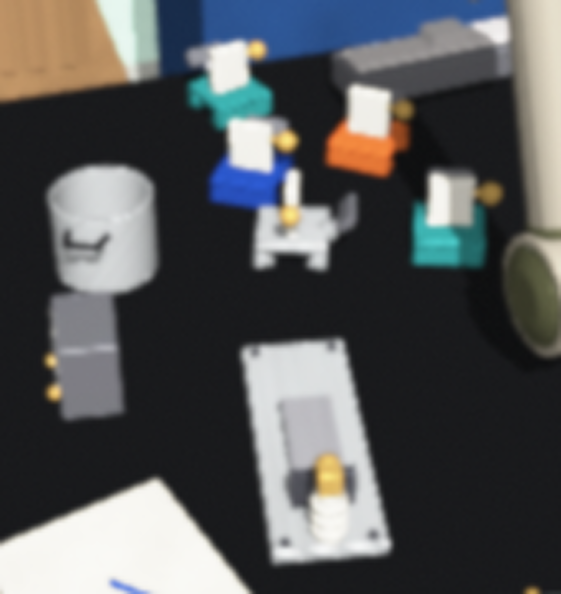

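The candidates in the top view are aluminium (304,217), blue (346,214), turquoise (403,223) and (292,264), and orange (353,263). The plain aluminium one is the carriage, because the coloured ones are the look-alikes; the enlarged crop confirms its grey body, white plate, ball and knob. Next I fit the poses.

```bash
cat > fit.py <<'E'
from h import *
from scipy.optimize import minimize
def box(x0,x1,y0,y1,z0,z1): return np.array([[x,y,z] for x in(x0,x1) for y in(y0,y1) for z in(z0,z1)],float)
def T(pose,P):
    x,y,a=pose; c,s=np.cos(a),np.sin(a); return P@np.array([[c,-s,0],[s,c,0],[0,0,1]]).T+[x,y,0]
def ball(c,r):
    v=np.random.RandomState(0).randn(200,3); return np.array(c)+r*v/np.linalg.norm(v,axis=1)[:,None]
a=np.radians(40); az=np.array([0,np.sin(a),np.cos(a)]); ay=np.array([0,np.cos(a),-np.sin(a)])
kn=np.array([[0,.072,.059]+np.array([sx*.03,0,0])+sy*.007*ay+sz*.013*az for sx in(-1,1) for sy in(-1,1) for sz in(-1,1)])
CARR=[box(-.045,.045,.020,.046,0,.024),box(-.045,.045,-.046,-.020,0,.024),box(-.045,.045,-.046,.046,.024,.036),box(-.028,.028,-.007,.007,.036,.104),ball([.05,0,.084],.014),kn,box(-.006,.006,.045,.06,.03,.05)]
RAIL=[box(-.17,.17,-.06,.06,0,.015),ball([.152,0,.113],.014)]
RAIL2=RAIL+[box(.137,.167,-.015,.015,.015,.1)]
S=8
def render(p,parts,pose,roi):
    x0,y0,x1,y1=roi; m=np.zeros(((y1-y0)*S,(x1-x0)*S),np.uint8)
    for P in parts:
        q=np.array([proj(p,X) for X in T(pose,P)]); q=(q+0.5-[x0,y0])*S
        cv2.fillConvexPoly(m,cv2.convexHull(np.round(q*16).astype(np.int32)),255,shift=4)
    m=cv2.resize(m,(x1-x0,y1-y0),interpolation=cv2.INTER_AREA)/255.
    return cv2.GaussianBlur(m,(0,0),0.8)
def obs(p,roi,lo,hi):
    x0,y0,x1,y1=roi; g=p['frame'][y0:y1,x0:x1].max(2).astype(float); return np.clip((g-lo)/(hi-lo),0,1)
def fit(views,parts,pose0):
    def f(v):
        pose=np.array([v[0],v[1],v[2]*.1]); return sum(((render(p,parts,pose,roi)-o)**2*w).sum() for p,roi,o,w in views)
    b=None
    for k in range(3):
        v0=np.array([pose0[0],pose0[1],pose0[2]*10])
        r=minimize(f,v0,method='Nelder-Mead',options=dict(initial_simplex=v0+np.vstack([np.zeros(3),np.diag([.01,.01,.5])/(k+1)]),xatol=1e-5,fatol=1e-3))
        pose0=(r.x[0],r.x[1],r.x[2]*.1)
    return np.array(pose0),r.fun
E
cat > run1.py <<'E'
from fit import *
ps=shot('side','s1'); pt=shot('top','t1')
ct=atz(pt,304,217,.05); rt=atz(pt,207.5,189,.015); e1=atz(pt,251.2,198.5,.015); e2=atz(pt,165.7,180.8,.015)
yr=np.arctan2(*(e2-e1)[[1,0]]); print(ct,rt,np.degrees(yr),np.linalg.norm(e2-e1))
def mk(p,roi,lo,hi,excl=()):
    o=obs(p,roi,lo,hi); w=np.ones_like(o)
    for x0,y0,x1,y1 in excl: w[max(0,y0-roi[1]):max(0,y1-roi[1]),max(0,x0-roi[0]):max(0,x1-roi[0])]=0
    return (p,roi,o,w)
for nm,parts,p0,vt,vs in [('rail',RAIL2,(rt[0],rt[1],yr),mk(pt,(150,155,265,225),45,150),mk(ps,(235,195,300,280),45,150)),
  ('carr',CARR,(ct[0],ct[1],yr),mk(pt,(275,190,330,245),45,110,[(325,190,330,245)]),mk(ps,(240,148,285,190),45,110,[(230,140,268,163),(262,140,275,151)]))]:
    for lab,vv in (('both',[vt,vs]),('top',[vt]),('side',[vs])):
        r,c=fit(vv,parts,p0); print(nm,lab,np.round(r[:2]*1000,1),np.round(np.degrees(r[2]),2),round(c,1))
        if lab=='both':
            for n,(p,roi,o,w) in (('t',vt),('s',vs)):
                m=render(p,parts,r,roi); cv2.imwrite(f'pics/f_{nm}_{n}.png',cv2.resize(np.uint8(255*np.hstack([o,m,np.abs(o-m)*w])),None,fx=2.2 if nm=='rail' and n=='t' else 4,fy=2.2 if nm=='rail' and n=='t' else 4))
E
python3 run1.py; python3 - <<'E'
import cv2,numpy as np
ims=[cv2.imread(f'pics/f_{a}_{b}.png') for a in('rail','carr') for b in 'ts']
W=max(i.shape[1] for i in ims); o=np.vstack([cv2.copyMakeBorder(i,2,2,0,W-i.shape[1],0,value=(0,0,90)) for i in ims]); s=min(800/o.shape[1],600/o.shape[0])
cv2.imwrite('pics/f.png',cv2.resize(o,None,fx=s,fy=s)); print(o.shape)
E
```

```text
[ 0.45775225 -0.32509859  0.05      ] [0.5634094 0.052757  0.015    ] 79.25754103008592 0.34459387670695263
rail both [560.7  51.6] 79.27 390.4
rail top [563.8  53.3] 79.18 211.6
rail side [558.5  49.9] 79.31 139.4
carr both [ 463.2 -325.5] 68.32 140.0
carr top [ 465.4 -325.3] 68.7 58.9
carr side [ 459.9 -327.5] 67.65 71.5
(898, 780, 3)
```

View pics/f.png

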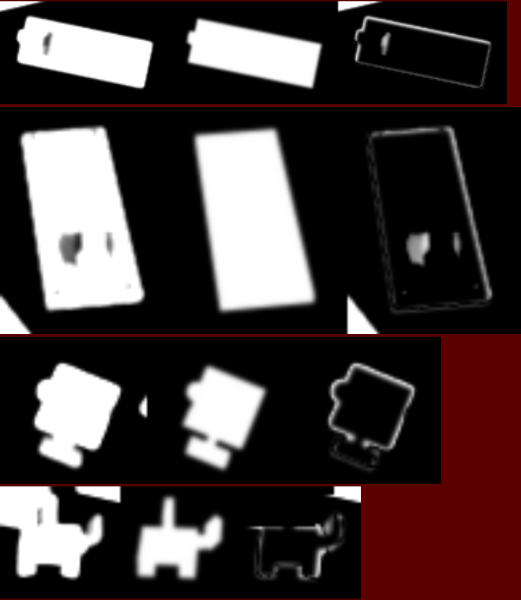

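Both views agree to about ±2.5 mm. I take the mean: rail at (561, 51.6) mm, yaw 79.3°; carriage at (463, -326) mm, yaw 68.3°. First move is above the carriage.

```bash
cat > plan.py <<'E'
from h import *
from scipy.spatial.transform import Rotation as Ro
def down(yaw): # tool x along yaw, z down
    c,s=np.cos(np.radians(yaw)),np.sin(np.radians(yaw)); return np.array([[c,s,0],[s,-c,0],[0,0,-1.]])
def go(R,p):
    s=env.observe(); R0=np.array(s['tool_rot']); 
    print('lin',np.round(R0.T@(np.array(p)-s['position'])*1000,1),'ang',np.round(np.degrees(Ro.from_matrix(R0.T@R).as_rotvec()),2))
def st():
    s=env.observe(); R=s['tool_rot']; print('t',round(s['time_s'],2),'pos',np.round(s['position']*1000,1),'yaw',round(np.degrees(np.arctan2(R[1,0],R[0,0])),2),'zax',np.round(R[:,2],4),'q',np.round(s['q'],1),'F',np.round(s['ft_force'],1),'M',np.round(s['wrist_torque'],2),'w',round(s['grip_width']*1000,1))
RX,RY,RYAW=.5609,.0516,79.27
def rail(x,y,z):
    a=np.radians(RYAW); c,s=np.cos(a),np.sin(a); return np.array([RX+c*x-s*y,RY+s*x+c*y,z])
def inrail(p):
    a=np.radians(RYAW); c,s=np.cos(a),np.sin(a); d=np.array(p)-[RX,RY,0]; return np.array([c*d[0]+s*d[1],-s*d[0]+c*d[1],d[2]])*1000
E
python3 -c "
from plan import *
go(down(68.3),[.463,-.326,.16]); st()"
```

```text
lin [ 345.2 -101.1   82.3] ang [ -0.    -0.   -51.01]
t 0.9 pos [ 163.5 -525.1  242.3] yaw 17.29 zax [ 0.  0. -1.] q [-85.   21.8  74.3   0.   83.9 -12.3] F [ 0.2 -0.1 -0. ] M [-0.02  0.01 -0.02] w 85.3
```

>>> {"name": "servo_tool", "arguments": {"commands": [{"linear": [45,-13,10],"angular": [0,0,-7],"gripper": 0},{"linear": [90,-26,20],"angular": [0,0,-14],"gripper": 0},{"linear": [135,-39,30],"angular": [0,0,-21],"gripper": 0},{"linear": [180,-52,40],"angular": [0,0,-28],"gripper": 0},{"linear": [225,-65,55],"angular": [0,0,-35],"gripper": 0},{"linear": [270,-79,65],"angular": [0,0,-42],"gripper": 0},{"linear": [310,-91,75],"angular": [0,0,-48],"gripper": 0},{"linear": [345.2,-101.1,82.3],"angular": [0,0,-51],"gripper": 0},{"linear": [345.2,-101.1,82.3],"angular": [0,0,-51],"gripper": 0},{"linear": [345.2,-101.1,82.3],"angular": [0,0,-51],"gripper": 0},{"linear": [345.2,-101.1,82.3],"angular": [0,0,-51],"gripper": 0}], "force": 60}}

```text
time_s: 2.0
position: [0.4625, -0.3266, 0.1603]
tool_rot: [[0.371, 0.929, 0.0], [0.929, -0.371, -0.0], [-0.0, 0.0, -1.0]]
ft_force: [0.4, 0.1, 0.1]
grip_width: 0.0428
```

```bash
python3 -c "
from plan import *
st(); go(down(68.3),[.463,-.326,.068])
p=shot('side','s2'); q=shot('top','t2')
a=p['frame'][110:230,200:330]; b=q['frame'][170:260,260:395]
f=lambda i,s: cv2.resize(i,None,fx=s,fy=s,interpolation=cv2.INTER_CUBIC)
a=f(a,3);b=f(b,3); H=max(a.shape[0],b.shape[0]); a=cv2.copyMakeBorder(a,0,H-a.shape[0],0,0,0);b=cv2.copyMakeBorder(b,0,H-b.shape[0],0,0,0)
cv2.imwrite('pics/c2.png',np.hstack([a,b]))
"
```

```text
t 2.0 pos [ 462.5 -326.6  160.3] yaw 68.22 zax [ 1.e-04 -5.e-04 -1.e+00] q [-47.2  27.5  79.3  -0.   73.2 -25.4] F [0.4 0.1 0.1] M [-0.   -0.02 -0.01] w 42.8
lin [ 0.8  0.2 92.3] ang [ 0.01  0.02 -0.08]
```

View pics/c2.png

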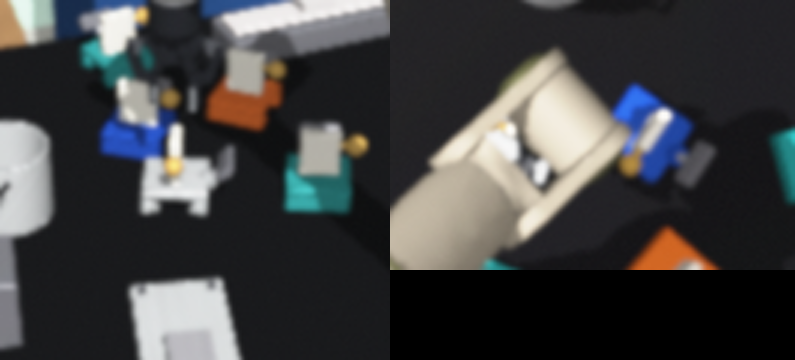

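The side view shows the open fingers straddling above the white plate at about (175,140) in the crop. Descend, then close.

>>> {"name": "servo_tool", "arguments": {"commands": [{"linear": [0.8,0.2,25],"angular": [0,0,0],"gripper": 0},{"linear": [0.8,0.2,50],"angular": [0,0,0],"gripper": 0},{"linear": [0.8,0.2,75],"angular": [0,0,0],"gripper": 0},{"linear": [0.8,0.2,92.3],"angular": [0,0,0],"gripper": 0},{"linear": [0.8,0.2,92.3],"angular": [0,0,0],"gripper": 0},{"linear": [0.8,0.2,92.3],"angular": [0,0,0],"gripper": 0}]}}

```text
time_s: 2.7
position: [0.4633, -0.326, 0.0684]
tool_rot: [[0.371, 0.929, 0.0], [0.929, -0.371, -0.0], [-0.0, 0.001, -1.0]]
ft_force: [0.2, 0.6, -0.3]
grip_width: 0.0428
```

```bash
python3 -c "
from plan import *
st()"
```

```text
t 2.7 pos [ 463.3 -326.    68.4] yaw 68.23 zax [ 4.e-04 -5.e-04 -1.e+00] q [-47.1  33.8  85.5  -0.   60.6 -25.3] F [ 0.2  0.6 -0.3] M [ 0.02 -0.01 -0.02] w 42.8
```

>>> {"name": "servo_tool", "arguments": {"commands": [{"linear": [0,0,0],"angular": [0,0,0],"gripper": -0.3},{"linear": [0,0,0],"angular": [0,0,0],"gripper": -0.5},{"linear": [0,0,0],"angular": [0,0,0],"gripper": -0.7},{"linear": [0,0,0],"angular": [0,0,0],"gripper": -1},{"linear": [0,0,0],"angular": [0,0,0],"gripper": -1},{"linear": [0,0,0],"angular": [0,0,0],"gripper": -1},{"linear": [0,0,0],"angular": [0,0,0],"gripper": -1},{"linear": [0,0,0],"angular": [0,0,0],"gripper": -1}], "force": 60}}

```text
time_s: 3.5
position: [0.4632, -0.3252, 0.0684]
tool_rot: [[0.37, 0.929, -0.0], [0.929, -0.37, -0.0], [-0.0, -0.0, -1.0]]
ft_force: [-4.5, 2.0, 6.5]
grip_width: 0.0133
```

```bash
python3 -c "
from plan import *
st()"
```

```text
t 3.5 pos [ 463.2 -325.2   68.4] yaw 68.31 zax [-5.e-04 -2.e-04 -1.e+00] q [-47.   33.8  85.6  -0.   60.7 -25.3] F [-4.5  2.   6.5] M [0.3  0.7  0.01] w 13.3
```

>>> {"name": "servo_tool", "arguments": {"commands": [{"linear": [0,0,-5],"angular": [0,0,0],"gripper": -1},{"linear": [0,0,-15],"angular": [0,0,0],"gripper": -1},{"linear": [0,0,-30],"angular": [0,0,0],"gripper": -1},{"linear": [0,0,-45],"angular": [0,0,0],"gripper": -1},{"linear": [0,0,-60],"angular": [0,0,0],"gripper": -1},{"linear": [0,0,-60],"angular": [0,0,0],"gripper": -1},{"linear": [0,0,-60],"angular": [0,0,0],"gripper": -1}]}}

```text
time_s: 4.2
position: [0.4634, -0.3251, 0.1275]
tool_rot: [[0.37, 0.929, -0.0], [0.929, -0.37, 0.0], [0.0, -0.0, -1.0]]
ft_force: [-0.8, 0.7, -6.4]
grip_width: 0.0133
```

```bash
python3 -c "
from plan import *
st()
p=shot('side','s3'); q=shot('top','t3')
a=p['frame'][90:230,200:330]
cv2.imwrite('pics/c3.png',cv2.resize(a,None,fx=4,fy=4,interpolation=cv2.INTER_CUBIC))
go(down(79.3),rail(-.115,0,.0684+.06))
"
```

```text
t 4.2 pos [ 463.4 -325.1  127.5] yaw 68.29 zax [-0.e+00  2.e-04 -1.e+00] q [-47.   29.5  81.8   0.   68.7 -25.3] F [-0.8  0.7 -6.4] M [ 0.02 -0.05 -0.01] w 13.3
lin [273.1 -26.6  -1.3] ang [ -0.08  -0.05 -11.01]
```

View pics/c3.png

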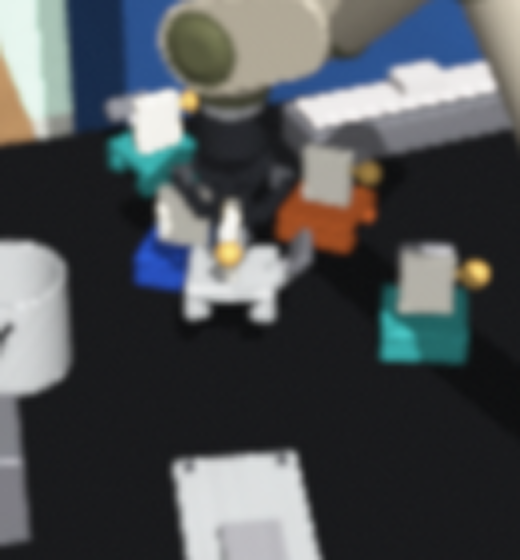

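Carriage held (6.4 N, level in the view). Carry it to 60 mm over the bare end.

>>> {"name": "servo_tool", "arguments": {"commands": [{"linear": [20,-2,-1],"angular": [0,0,-1],"gripper": -1},{"linear": [55,-5,-1],"angular": [0,0,-2.5],"gripper": -1},{"linear": [95,-9,-1],"angular": [0,0,-4],"gripper": -1},{"linear": [135,-13,-1],"angular": [0,0,-6],"gripper": -1},{"linear": [175,-17,-1],"angular": [0,0,-8],"gripper": -1},{"linear": [215,-21,-1],"angular": [0,0,-9],"gripper": -1},{"linear": [245,-24,-1],"angular": [0,0,-10],"gripper": -1},{"linear": [265,-26,-1],"angular": [0,0,-11],"gripper": -1},{"linear": [273,-26.6,-1],"angular": [0,0,-11],"gripper": -1},{"linear": [273,-26.6,-1],"angular": [0,0,-11],"gripper": -1},{"linear": [273,-26.6,-1],"angular": [0,0,-11],"gripper": -1}]}}

```text
time_s: 5.4
position: [0.5396, -0.0625, 0.1284]
tool_rot: [[0.186, 0.982, -0.001], [0.982, -0.186, -0.0], [-0.0, -0.001, -1.0]]
ft_force: [-0.3, 0.1, -4.8]
grip_width: 0.0133
```

```bash
python3 -c "
from plan import *
st(); print(inrail(env.observe()['position']))
p=shot('side','s4'); q=shot('top','t4')
f=lambda i,s: cv2.resize(i,None,fx=s,fy=s,interpolation=cv2.INTER_CUBIC)
a=f(p['frame'][150:290,210:320],3.6);b=f(q['frame'][130:240,150:260],3.6)
H=max(a.shape[0],b.shape[0]); a=cv2.copyMakeBorder(a,0,H-a.shape[0],0,0,0);b=cv2.copyMakeBorder(b,0,H-b.shape[0],0,0,0)
cv2.imwrite('pics/c4.png',np.hstack([a,b]))
"
```

```text
t 5.4 pos [539.6 -62.5 128.4] yaw 79.25 zax [-7.e-04 -1.e-04 -1.e+00] q [-19.1  27.5  85.5  -0.   67.1  -8.3] F [-0.3  0.1 -4.8] M [-0.05 -0.09  0.04] w 13.3
[-116.12375206   -0.29135003  128.38950696]
```

View pics/c4.png

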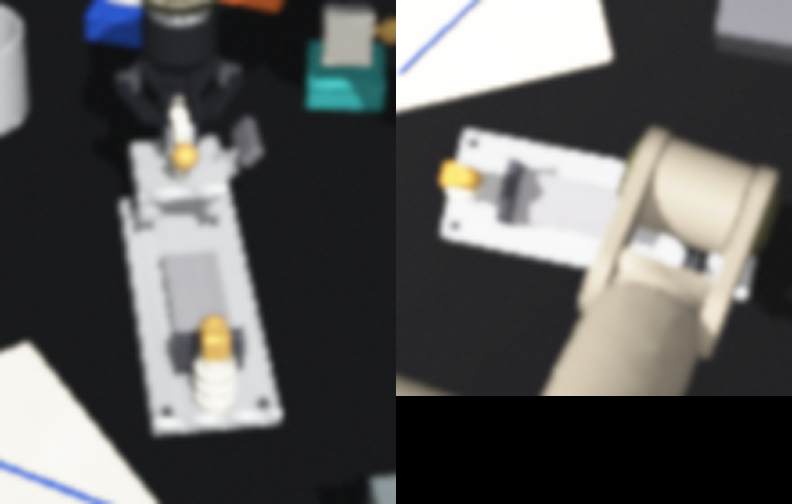

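```bash
python3 - <<'E'
from h import *
import numpy as np,cv2
# calibrations reused from a fresh picture of the same static cameras
P={n:env.get_image(n) for n in('side','top')}
out=[]
for n,(x,y,a) in {'top':(.5638,.0533,79.2),'side':(.5585,.0499,79.3)}.items():
    im=cv2.imread(f'pics/{n}0.png'); a=np.radians(a); c,s=np.cos(a),np.sin(a)
    W,H=400,160
    xs,ys=np.meshgrid(np.arange(W)-200,np.arange(H)-80); m=np.zeros((H,W,2),np.float32)
    for i in range(H):
        for j in range(W):
            X=xs[i,j]/1000;Y=ys[i,j]/1000
            m[i,j]=proj(P[n],[x+c*X-s*Y,y+s*X+c*Y,.037])
    r=cv2.remap(im,m[...,0],m[...,1],cv2.INTER_CUBIC)
    r=cv2.convertScaleAbs(r,alpha=1.0)
    g=r[:,160:230].mean((1,2)); d=np.gradient(g)
    print(n,[(int(i-80),round(d[i],1)) for i in range(H) if abs(d[i])>1.2])
    r=cv2.resize(r,None,fx=2,fy=2); cv2.line(r,(0,160),(799,160),(0,0,255),1)
    for k in (-28.5,28.5): cv2.line(r,(0,int(160+2*k)),(799,int(160+2*k)),(0,255,0),1)
    out.append(r[:300])
cv2.imwrite('pics/rect.png',np.vstack(out))
E
```

```text
top [(-67, np.float64(2.1)), (-66, np.float64(4.4)), (-65, np.float64(7.6)), (-64, np.float64(11.1)), (-63, np.float64(14.5)), (-62, np.float64(18.0)), (-61, np.float64(20.9)), (-60, np.float64(22.2)), (-59, np.float64(22.1)), (-58, np.float64(21.0)), (-57, np.float64(18.6)), (-56, np.float64(15.1)), (-55, np.float64(11.0)), (-54, np.float64(7.3)), (-53, np.float64(4.6)), (-52, np.float64(2.7)), (-51, np.float64(1.6)), (-31, np.float64(-1.3)), (-30, np.float64(-1.6)), (-29, np.float64(-1.7)), (-28, np.float64(-1.8)), (-27, np.float64(-1.8)), (-26, np.float64(-1.6)), (-25, np.float64(-1.4)), (26, np.float64(1.4)), (27, np.float64(1.7)), (28, np.float64(1.9)), (29, np.float64(1.9)), (30, np.float64(1.8)), (31, np.float64(1.6)), (32, np.float64(1.4)), (56, np.float64(-1.9)), (57, np.float64(-3.3)), (58, np.float64(-5.6)), (59, np.float64(-8.8)), (60, np.float64(-12.4)), (61, np.float64(-16.0)), (62, np.float64(-19.3)), (63, np.float64(-21.6)), (64, np.float64(-22.3)), (65, np.float64(-21.5)), (66, np.float64(-19.7)), (67, np.float64(-17.2)), (68, np.float64(-13.9)), (69, np.float64(-10.
[... 935 characters left out ...]
1.3)), (23, np.float64(1.6)), (24, np.float64(2.1)), (25, np.float64(2.6)), (26, np.float64(3.1)), (27, np.float64(3.4)), (28, np.float64(3.6)), (29, np.float64(3.4)), (30, np.float64(3.0)), (31, np.float64(2.6)), (32, np.float64(2.1)), (33, np.float64(1.5)), (48, np.float64(-1.9)), (49, np.float64(-3.0)), (50, np.float64(-4.5)), (51, np.float64(-6.5)), (52, np.float64(-9.0)), (53, np.float64(-12.1)), (54, np.float64(-15.2)), (55, np.float64(-17.7)), (56, np.float64(-19.6)), (57, np.float64(-20.3)), (58, np.float64(-19.8)), (59, np.float64(-18.1)), (60, np.float64(-15.4)), (61, np.float64(-12.1)), (62, np.float64(-8.5)), (63, np.float64(-5.3)), (64, np.float64(-2.9)), (65, np.float64(-1.5))]
```

View pics/rect.png

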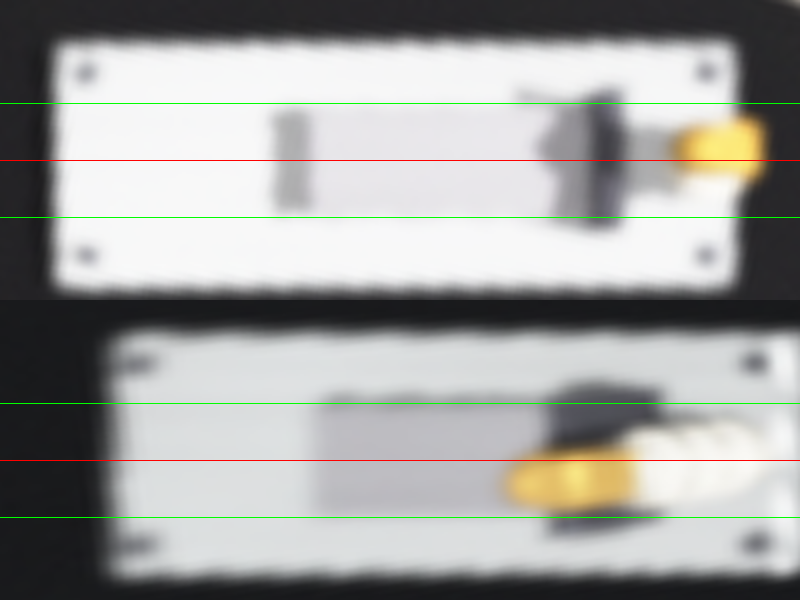

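Dovetail centre appears at y ≈ +0.5 mm relative to the plate. The gripped carriage also lets me correct the rail to about (561.7, 52.5). Lowering onto the plate.

```bash
sed -i 's/^RX,RY,RYAW=.*/RX,RY,RYAW=.5617,.0525,79.27/' plan.py; python3 -c "
from plan import *
st(); go(down(79.27),rail(-.115,.0005,.0855))
"
```

```text
t 5.6 pos [539.6 -62.7 128.7] yaw 79.21 zax [-2.e-04 -1.e-04 -1.e+00] q [-19.1  27.4  85.5  -0.   67.1  -8.3] F [ 0.5  0.4 -6.2] M [-0.01  0.    0.03] w 13.2
lin [ 2.3 -0.2 43.2] ang [-0.01  0.01 -0.06]
```

>>> {"name": "servo_tool", "arguments": {"commands": [{"linear": [2,-0.2,12],"angular": [0,0,0],"gripper": -1},{"linear": [2,-0.2,24],"angular": [0,0,0],"gripper": -1},{"linear": [2,-0.2,34],"angular": [0,0,0],"gripper": -1},{"linear": [2,-0.2,40],"angular": [0,0,0],"gripper": -1},{"linear": [2,-0.2,43.2],"angular": [0,0,0],"gripper": -1},{"linear": [2,-0.2,43.2],"angular": [0,0,0],"gripper": -1},{"linear": [2,-0.2,43.2],"angular": [0,0,0],"gripper": -1}]}}

```text
time_s: 6.3
position: [0.5402, -0.0599, 0.0858]
tool_rot: [[0.186, 0.983, 0.001], [0.983, -0.186, -0.0], [-0.0, 0.001, -1.0]]
ft_force: [-0.4, -1.1, -5.5]
grip_width: 0.0133
```

>>> {"name": "servo_tool", "arguments": {"commands": [{"linear": [0,0,0.6],"angular": [0,0,0],"gripper": -1},{"linear": [0,0,1.2],"angular": [0,0,0],"gripper": -1},{"linear": [0,0,1.2],"angular": [0,0,0],"gripper": -1},{"linear": [0,0,1.2],"angular": [0,0,0],"gripper": -1}]}}

```text
time_s: 6.7
position: [0.54, -0.0598, 0.0844]
tool_rot: [[0.186, 0.983, 0.0], [0.983, -0.186, -0.0], [0.0, 0.0, -1.0]]
ft_force: [-0.3, 0.1, -5.6]
grip_width: 0.0131
```

```bash
python3 -c "
from plan import *
st();print(inrail(env.observe()['position']))
"
```

```text
t 6.7 pos [540.  -59.8  84.4] yaw 79.29 zax [ 1.e-04 -0.e+00 -1.e+00] q [-18.8  30.7  88.5   0.   60.8  -8.1] F [-0.3  0.1 -5.6] M [ 0.   -0.06  0.01] w 13.1
[-114.41730036    0.45170026   84.41176405]
```

>>> {"name": "servo_tool", "arguments": {"commands": [{"linear": [0,0,0.5],"angular": [0,0,0],"gripper": -1},{"linear": [0,0,1.0],"angular": [0,0,0],"gripper": -1},{"linear": [0,0,1.0],"angular": [0,0,0],"gripper": -1},{"linear": [0,0,1.0],"angular": [0,0,0],"gripper": -1}]}}

```text
time_s: 7.1
position: [0.54, -0.0598, 0.0835]
tool_rot: [[0.186, 0.983, 0.0], [0.983, -0.186, -0.0], [-0.0, 0.0, -1.0]]
ft_force: [0.1, 0.2, -3.5]
grip_width: 0.0133
```

```bash
python3 -c "
from plan import *
st();print(inrail(env.observe()['position']))
"
```

```text
t 7.1 pos [540.  -59.8  83.5] yaw 79.29 zax [ 2.e-04 -1.e-04 -1.e+00] q [-18.8  30.8  88.5   0.   60.7  -8.1] F [ 0.1  0.2 -3.5] M [-0.02  0.01  0.02] w 13.3
[-114.41609536    0.41597838   83.45640391]
```

Touching (weight partly carried). Slide forward slowly.

>>> {"name": "servo_tool", "arguments": {"commands": [{"linear": [5,0,0],"angular": [0,0,0],"gripper": -1},{"linear": [10,0,0],"angular": [0,0,0],"gripper": -1},{"linear": [15,0,0],"angular": [0,0,0],"gripper": -1},{"linear": [18,0,0],"angular": [0,0,0],"gripper": -1},{"linear": [20,0,0],"angular": [0,0,0],"gripper": -1},{"linear": [22,0,0],"angular": [0,0,0],"gripper": -1},{"linear": [24,0,0],"angular": [0,0,0],"gripper": -1},{"linear": [25,0,0],"angular": [0,0,0],"gripper": -1},{"linear": [26,0,0],"angular": [0,0,0],"gripper": -1},{"linear": [27,0,0],"angular": [0,0,0],"gripper": -1}]}}

```text
time_s: 8.1
position: [0.5451, -0.0334, 0.0835]
tool_rot: [[0.186, 0.983, 0.0], [0.983, -0.186, -0.0], [-0.0, 0.0, -1.0]]
ft_force: [0.4, -1.5, -3.8]
grip_width: 0.0133
```

```bash
cat >> plan.py <<'E'
def rf():
    s=env.observe(); a=np.radians(RYAW); R=np.array([[np.cos(a),np.sin(a),0],[-np.sin(a),np.cos(a),0],[0,0,1]])
    print('t',round(s['time_s'],2),'railpos',np.round(inrail(s['position']),1),'F',np.round(R@s['ft_force'],1),'M',np.round(R@s['wrist_torque'],2),'yaw-rail',round(np.degrees(np.arctan2(s['tool_rot'][1,0],s['tool_rot'][0,0]))-RYAW,2),'w',round(s['grip_width']*1e3,1),'q6',round(s['q'][5],1))
E
python3 -c "
from plan import *
rf()"
```

```text
t 8.1 railpos [-87.5   0.3  83.5] F [-1.4 -0.6 -3.8] M [-0.06  0.1  -0.04] yaw-rail 0.01 w 13.3 q6 -5.2
```

>>> {"name": "servo_tool", "arguments": {"commands": [{"linear": [1,0,0],"angular": [0,0,0],"gripper": -1},{"linear": [2,0,0],"angular": [0,0,0],"gripper": -1},{"linear": [3,0,0],"angular": [0,0,0],"gripper": -1},{"linear": [4,0,0],"angular": [0,0,0],"gripper": -1},{"linear": [5,0,0],"angular": [0,0,0],"gripper": -1}]}}

```text
time_s: 8.6
position: [0.546, -0.0284, 0.0834]
tool_rot: [[0.186, 0.983, 0.0], [0.983, -0.186, -0.0], [-0.0, 0.0, -1.0]]
ft_force: [-1.1, -3.9, 3.3]
grip_width: 0.0137
```

```bash
python3 -c "
from plan import *
rf()"
```

```text
t 8.6 railpos [-82.4   0.4  83.4] F [-4.   0.3  3.3] M [-0.06  0.73 -0.01] yaw-rail 0.02 w 13.7 q6 -4.7
```

>>> {"name": "servo_tool", "arguments": {"commands": [{"linear": [1,0,0],"angular": [0,0,0],"gripper": -1},{"linear": [2,0,0],"angular": [0,0,0],"gripper": -1},{"linear": [2,0,0],"angular": [0,0,0],"gripper": -1}]}}

```text
time_s: 8.9
position: [0.5464, -0.0263, 0.0834]
tool_rot: [[0.186, 0.983, 0.0], [0.983, -0.186, 0.0], [0.0, 0.0, -1.0]]
ft_force: [-0.5, -1.2, 1.1]
grip_width: 0.013
```

```bash
python3 -c "
from plan import *
rf()
p=shot('side','s5'); cv2.imwrite('pics/c5.png',cv2.resize(p['frame'][150:290,210:320],None,fx=4.2,fy=4.2,interpolation=cv2.INTER_CUBIC))
"
```

```text
t 8.9 railpos [-80.2   0.4  83.4] F [-1.3  0.3  1.1] M [-0.15  0.22 -0.01] yaw-rail 0.02 w 13.0 q6 -4.5
```

View pics/c5.png

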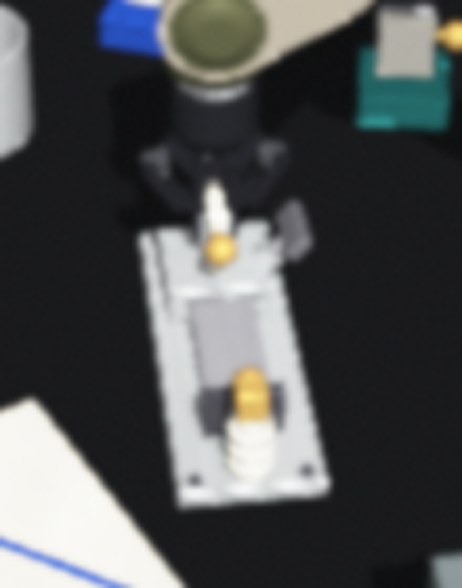

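Forces are low and the carriage front sits at the dovetail end, lined up with it. Continue.

>>> {"name": "servo_tool", "arguments": {"commands": [{"linear": [1.5,0,0],"angular": [0,0,0],"gripper": -1},{"linear": [3,0,0],"angular": [0,0,0],"gripper": -1},{"linear": [4.5,0,0],"angular": [0,0,0],"gripper": -1},{"linear": [6,0,0],"angular": [0,0,0],"gripper": -1},{"linear": [8,0,0],"angular": [0,0,0],"gripper": -1}]}}

```text
time_s: 9.45
position: [0.5478, -0.0185, 0.0834]
tool_rot: [[0.186, 0.983, 0.0], [0.983, -0.186, -0.0], [-0.0, 0.0, -1.0]]
ft_force: [-1.2, -7.0, 8.9]
grip_width: 0.0137
```

```bash
python3 -c "
from plan import *
rf()"
```

```text
t 9.45 railpos [-72.4   0.4  83.4] F [-7.1 -0.1  8.9] M [-0.08  1.27 -0.06] yaw-rail 0.02 w 13.7 q6 -3.6
```

```bash
python3 - <<'E'
from plan import *
p=shot('side','s6'); q=shot('top','t6'); rf()
# overlay: predicted ball position (side cam offset -3.3,-2.3mm) for foot = TCP+dx
s=env.observe(); R=s['tool_rot']; off=np.array([-.0033,-.0023,0])
for dx in (-.004,0,.004):
    f=s['position']+R[:,0]*dx; f[2]=.015
    print(dx,'ball',np.round(proj(p,f+R[:,0]*.05+[0,0,.084]+off),1),'front bottom L/R',[np.round(proj(p,f+R[:,0]*.045+R[:,1]*k+[0,0,.0]+off),1) for k in(-.046,.046)])
im=p['frame'][180:260,235:300]; cv2.imwrite('pics/c6.png',cv2.resize(im,None,fx=7,fy=7,interpolation=cv2.INTER_CUBIC))
hsv=cv2.cvtColor(p['frame'],cv2.COLOR_BGR2HSV); m=cv2.inRange(hsv,(12,100,80),(35,255,255)); n,l,stt,c=cv2.connectedComponentsWithStats(m)
print([(stt[i,4],np.round(c[i],1)) for i in range(1,n) if stt[i,4]>10 and 230<c[i][0]<300])
E
```

```text
t 9.55 railpos [-72.1   0.4  83.4] F [-0.2 -0.8  3.5] M [-0.2   0.23 -0.04] yaw-rail 0.03 w 13.3 q6 -3.6
-0.004 ball [262.8 210. ] front bottom L/R [array([274.8, 225.6]), array([250.4, 227.6])]
0 ball [263.  210.7] front bottom L/R [array([274.9, 226.3]), array([250.5, 228.3])]
0.004 ball [263.1 211.4] front bottom L/R [array([275.1, 227. ]), array([250.6, 229. ])]
[(np.int32(17), array([247.4, 114.9])), (np.int32(33), array([262.3, 210.3])), (np.int32(87), array([269.1, 243.9]))]
```

View pics/c6.png

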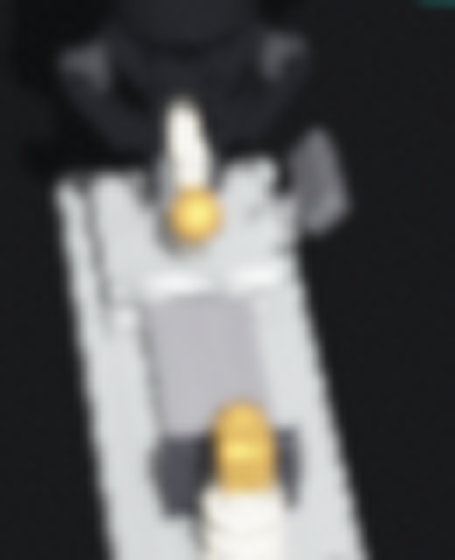

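The ball is at (262,210), as predicted for a carriage about 18 mm onto the dovetail, and the static forces are low. Slide on.

>>> {"name": "servo_tool", "arguments": {"commands": [{"linear": [5,0,-0.2],"angular": [0,0,0],"gripper": -1},{"linear": [10,0,-0.2],"angular": [0,0,0],"gripper": -1},{"linear": [15,0,-0.2],"angular": [0,0,0],"gripper": -1},{"linear": [20,0,-0.2],"angular": [0,0,0],"gripper": -1},{"linear": [25,0,-0.2],"angular": [0,0,0],"gripper": -1},{"linear": [30,0,-0.2],"angular": [0,0,0],"gripper": -1},{"linear": [35,0,-0.2],"angular": [0,0,0],"gripper": -1},{"linear": [40,0,-0.2],"angular": [0,0,0],"gripper": -1}]}}

```text
time_s: 10.35
position: [0.5552, 0.0212, 0.0834]
tool_rot: [[0.186, 0.983, -0.0], [0.983, -0.186, 0.0], [0.0, -0.0, -1.0]]
ft_force: [-1.7, -3.8, 2.4]
grip_width: 0.0131
```

```bash
python3 -c "
from plan import *
rf()"
```

```text
t 10.35 railpos [-32.    0.6  83.4] F [-4.   1.   2.4] M [-0.08  0.59  0.  ] yaw-rail 0.02 w 13.1 q6 0.7
```

>>> {"name": "servo_tool", "arguments": {"commands": [{"linear": [6,0,-0.1],"angular": [0,0,0],"gripper": -1},{"linear": [12,0,-0.1],"angular": [0,0,0],"gripper": -1},{"linear": [18,0,-0.1],"angular": [0,0,0],"gripper": -1},{"linear": [24,0,-0.1],"angular": [0,0,0],"gripper": -1},{"linear": [30,0,-0.1],"angular": [0,0,0],"gripper": -1},{"linear": [36,0,-0.1],"angular": [0,0,0],"gripper": -1},{"linear": [42,0,-0.1],"angular": [0,0,0],"gripper": -1},{"linear": [48,0,-0.1],"angular": [0,0,0],"gripper": -1},{"linear": [54,0,-0.1],"angular": [0,0,0],"gripper": -1},{"linear": [60,0,-0.1],"angular": [0,0,0],"gripper": -1},{"linear": [66,0,-0.1],"angular": [0,0,0],"gripper": -1},{"linear": [70,0,-0.1],"angular": [0,0,0],"gripper": -1}]}}

```text
time_s: 11.55
position: [0.5682, 0.0902, 0.0835]
tool_rot: [[0.186, 0.983, -0.0], [0.983, -0.186, 0.0], [0.0, -0.0, -1.0]]
ft_force: [-0.0, -0.1, -4.3]
grip_width: 0.0132
```

```bash
python3 -c "
from plan import *
rf()"
```

```text
t 11.55 railpos [38.2  0.7 83.5] F [-0.1  0.  -4.3] M [-0.06  0.12 -0.05] yaw-rail 0.04 w 13.2 q6 7.9
```

Now slowly to the stop.

>>> {"name": "servo_tool", "arguments": {"commands": [{"linear": [2,0,0],"angular": [0,0,0],"gripper": -1},{"linear": [4,0,0],"angular": [0,0,0],"gripper": -1},{"linear": [6,0,0],"angular": [0,0,0],"gripper": -1},{"linear": [7,0,0],"angular": [0,0,0],"gripper": -1},{"linear": [8,0,0],"angular": [0,0,0],"gripper": -1},{"linear": [9,0,0],"angular": [0,0,0],"gripper": -1},{"linear": [10,0,0],"angular": [0,0,0],"gripper": -1}]}}

```text
time_s: 12.25
position: [0.57, 0.0994, 0.0836]
tool_rot: [[0.186, 0.983, -0.0], [0.983, -0.186, 0.0], [0.0, -0.0, -1.0]]
ft_force: [0.1, 0.9, -5.9]
grip_width: 0.0137
```

```bash
python3 -c "
from plan import *
rf()"
```

```text
t 12.25 railpos [47.6  0.5 83.6] F [ 0.9  0.1 -5.9] M [-0.06 -0.02 -0.01] yaw-rail 0.01 w 13.7 q6 8.9
```

>>> {"name": "servo_tool", "arguments": {"commands": [{"linear": [1,0,0.2],"angular": [0,0,0],"gripper": -1},{"linear": [2,0,0.2],"angular": [0,0,0],"gripper": -1},{"linear": [3,0,0.2],"angular": [0,0,0],"gripper": -1}]}}

```text
time_s: 12.55
position: [0.5706, 0.1023, 0.0835]
tool_rot: [[0.186, 0.983, 0.0], [0.983, -0.186, -0.0], [0.0, 0.0, -1.0]]
ft_force: [-0.7, 0.4, -5.5]
grip_width: 0.0132
```

```bash
python3 -c "
from plan import *
rf()"
```

```text
t 12.55 railpos [50.6  0.5 83.5] F [ 0.2  0.8 -5.5] M [-0.05 -0.01 -0.02] yaw-rail 0.02 w 13.2 q6 9.2
```

>>> {"name": "servo_tool", "arguments": {"commands": [{"linear": [1,0,0],"angular": [0,0,0],"gripper": -1},{"linear": [2,0,0],"angular": [0,0,0],"gripper": -1}]}}

```text
time_s: 12.75
position: [0.5707, 0.1031, 0.0837]
tool_rot: [[0.186, 0.983, -0.001], [0.983, -0.186, -0.003], [-0.003, -0.0, -1.0]]
ft_force: [-3.3, -11.0, 0.6]
grip_width: 0.013
```

```bash
python3 -c "
from plan import *
rf()"
```

```text
t 12.75 railpos [51.4  0.5 83.7] F [-11.5   1.2   0.6] M [ 0.24  1.98 -0.22] yaw-rail 0.02 w 13.0 q6 9.4
```

Stop contact at about 51 mm. One more small push, then hold.

>>> {"name": "servo_tool", "arguments": {"commands": [{"linear": [0.7,0,0.3],"angular": [0,0,0],"gripper": -1},{"linear": [0.7,0,0.3],"angular": [0,0,0],"gripper": -1},{"linear": [0.7,0,0.3],"angular": [0,0,0],"gripper": -1},{"linear": [0.7,0,0.3],"angular": [0,0,0],"gripper": -1}]}}

```text
time_s: 13.15
position: [0.5707, 0.1031, 0.0837]
tool_rot: [[0.186, 0.983, -0.001], [0.983, -0.186, -0.003], [-0.004, -0.0, -1.0]]
ft_force: [-5.1, -11.3, 1.8]
grip_width: 0.0131
```

```bash
python3 -c "
from plan import *
rf();st()"
```

```text
t 13.15 railpos [51.4  0.5 83.7] F [-12.1   2.9   1.8] M [ 0.33  1.94 -0.14] yaw-rail 0.0 w 13.1 q6 9.5
t 13.15 pos [570.7 103.1  83.7] yaw 79.27 zax [-0.001  -0.0034 -1.    ] q [-1.4 33.7 82.3 -0.2 64.   9.5] F [ -5.1 -11.3   1.8] M [-1.85  0.69 -0.14] w 13.1
```

Home against the stop, with a steady 12 N reaction. Release and rise.

>>> {"name": "servo_tool", "arguments": {"commands": [{"linear": [-0.8,0,0],"angular": [0,0,0],"gripper": -1},{"linear": [-0.8,0,0],"angular": [0,0,0],"gripper": -0.6},{"linear": [-0.8,0,0],"angular": [0,0,0],"gripper": -0.3},{"linear": [-0.8,0,0],"angular": [0,0,0],"gripper": 0},{"linear": [-0.8,0,0],"angular": [0,0,0],"gripper": 0},{"linear": [-0.8,0,-15],"angular": [0,0,0],"gripper": 0},{"linear": [-0.8,0,-35],"angular": [0,0,0],"gripper": 0},{"linear": [-0.8,0,-55],"angular": [0,0,0],"gripper": 0},{"linear": [-0.8,0,-75],"angular": [0,0,0],"gripper": 0},{"linear": [-0.8,0,-90],"angular": [0,0,0],"gripper": 0},{"linear": [-0.8,0,-90],"angular": [0,0,0],"gripper": 0}]}}

```text
time_s: 14.25
position: [0.5718, 0.1043, 0.1751]
tool_rot: [[0.186, 0.983, 0.004], [0.983, -0.186, 0.0], [0.001, 0.004, -1.0]]
ft_force: [-0.4, 0.5, 0.4]
grip_width: 0.0425
```

```bash
cat >> plan.py <<'E'
a=np.radians(40)
def Rk(th=0): # tool on knob, turned th deg clockwise
    g=np.radians(RYAW); Rr=np.array([[np.cos(g),-np.sin(g),0],[np.sin(g),np.cos(g),0],[0,0,1]])
    z=np.array([0,-np.sin(a),-np.cos(a)]); x=np.array([1.,0,0]); y=np.cross(z,x)
    return Rr@np.c_[x,y,z]@Ro.from_euler('z',th,degrees=True).as_matrix()
def K(fx,fy,back): # back: TCP distance outward from knob centre
    return rail(fx/1e3,(fy+72)/1e3+back/1e3*np.sin(a),.015+.059+back/1e3*np.cos(a))
E
python3 - <<'E'
from plan import *
rf(); st(); go(Rk(0),K(50,.5,90))
p=shot('side','s7'); q=shot('top','t7')
cv2.imwrite('pics/c7.png',np.hstack([cv2.resize(i,(390,390),interpolation=cv2.INTER_CUBIC) for i in (p['frame'][190:275,225:310],q['frame'][140:225,150:235])]))
s=np.array([-.0033,-.0023,0]); 
for n,pp,o in(('side',p,s),('top',q,np.array([.0022,-.0001,0]))):
  print(n,'ball',proj(pp,rail(.1,.0005,.099)+o),'knob',proj(pp,K(50,.5,0)+o),'gripplate top',proj(pp,rail(.05,.0005,.119)+o))
E
```

```text
t 14.25 railpos [ 52.8  -0.3 175.1] F [0.4 0.5 0.4] M [ 0.02 -0.03 -0.02] yaw-rail 0.04 w 42.5 q6 9.4
t 14.25 pos [571.8 104.3 175.1] yaw 79.31 zax [ 0.0043  0.     -1.    ] q [-1.3 27.9 75.7  0.  76.1  9.4] F [-0.4  0.5  0.4] M [ 0.03  0.02 -0.02] w 42.5
lin [  -2.8 -130.8   31.6] ang [-3.976e+01 -6.000e-02  2.000e-02]
side ball [267.62404355 233.35122233] knob [285.82141047 227.42481794] gripplate top [265.70477748 219.35526321]
top ball [179.76351251 181.34829401] knob [189.44500943 203.15008537] gripplate top [192.10604778 183.4210315 ]
```

View pics/c7.png

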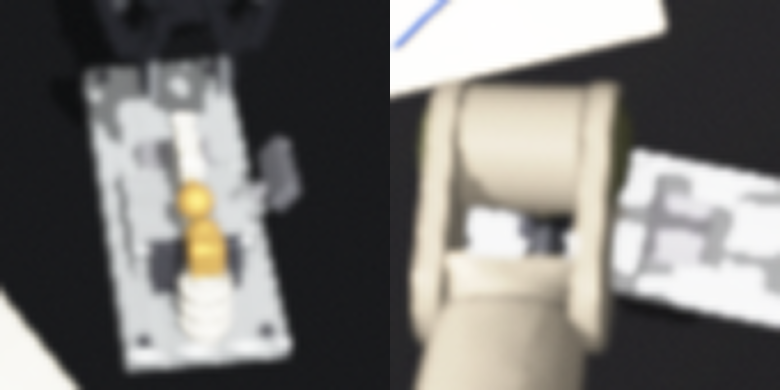

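The carriage ball (267.5,233.6) and the knob (286,228) agree with prediction within 1 px, so the carriage is home. Go to the tilted pre-approach.

>>> {"name": "servo_tool", "arguments": {"commands": [{"linear": [0,-18,0],"angular": [-4,0,0],"gripper": 0},{"linear": [0,-38,0],"angular": [-10,0,0],"gripper": 0},{"linear": [-1,-58,0],"angular": [-17,0,0],"gripper": 0},{"linear": [-1,-78,5],"angular": [-24,0,0],"gripper": 0},{"linear": [-2,-98,12],"angular": [-30,0,0],"gripper": 0},{"linear": [-2,-115,20],"angular": [-36,0,0],"gripper": 0},{"linear": [-2.8,-130.8,31.6],"angular": [-39.8,0,0],"gripper": 0},{"linear": [-2.8,-130.8,31.6],"angular": [-39.8,0,0],"gripper": 0},{"linear": [-2.8,-130.8,31.6],"angular": [-39.8,0,0],"gripper": 0},{"linear": [-2.8,-130.8,31.6],"angular": [-39.8,0,0],"gripper": 0}]}}

```text
time_s: 15.35
position: [0.4401, 0.126, 0.1399]
tool_rot: [[0.184, 0.758, 0.626], [0.983, -0.142, -0.118], [-0.001, 0.637, -0.771]]
ft_force: [-0.3, -0.9, -0.4]
grip_width: 0.0423
```

```bash
python3 - <<'E'
from plan import *
rf(); st(); go(Rk(0),K(50,.5,-6))
p=shot('side','s8'); cv2.imwrite('pics/c8.png',cv2.resize(p['frame'][170:280,220:350],None,fx=4.5,fy=4.5,interpolation=cv2.INTER_CUBIC))
E
```

```text
t 15.35 railpos [ 49.6 133.1 139.9] F [-1.   0.1 -0.4] M [0.28 0.   0.02] yaw-rail 0.1 w 42.3 q6 73.4
t 15.35 pos [440.1 126.  139.9] yaw 79.37 zax [ 0.6259 -0.1182 -0.7709] q [  7.3  13.9 121.3 -60.1  13.1  73.4] F [-0.3 -0.9 -0.4] M [0.05 0.27 0.02] w 42.3
lin [ 0.4  4.8 95.4] ang [-0.43 -0.02  0.11]
```

View pics/c8.png

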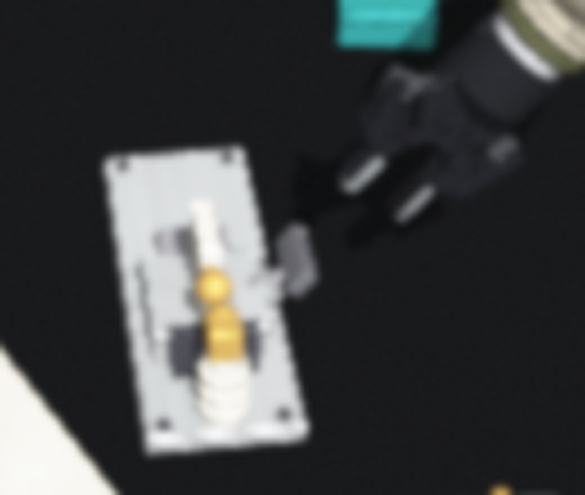

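```bash
cat > kin.py <<'E'
from plan import *
from scipy.optimize import least_squares
D=[([-85.04,21.84,74.39,0,83.86,-12.33],[163.4,-524.8,241.7]),([-47.2,27.5,79.3,0,73.2,-25.4],[462.5,-326.6,160.3]),([-47.1,33.8,85.5,0,60.6,-25.3],[463.3,-326,68.4]),([-19.1,27.4,85.5,0,67.1,-8.3],[539.6,-62.7,128.7]),([-18.8,30.7,88.5,0,60.8,-8.1],[540,-59.8,84.4]),([-1.4,33.7,82.3,-.2,64,9.5],[570.7,103.1,83.7]),([-1.3,27.9,75.7,0,76.1,9.4],[571.8,104.3,175.1]),([7.3,13.9,121.3,-60.1,13.1,73.4],[440.1,126,139.9])]
def fk(q,P):
    h,L1,L2,e,d,s4,w,o=P; q=np.radians(q)
    rz=Ro.from_euler
    R=rz('z',q[0]); p=np.array([o,0,h]); R=R*rz('y',q[1]); 
    p=rz('z',q[0]).apply(p)+R.apply([0,0,L1]); R=R*rz('y',q[2]); p=p+R.apply([e,0,L2]); R=R*rz('z',s4*q[3]); R=R*rz('y',q[4]); p=p+R.apply([w,0,d]); R=R*rz('z',q[5])
    return p,R.as_matrix()
best=None
for s4 in(1,-1):
    f=lambda v:np.concatenate([fk(q,[*v[:5],s4,v[5],v[6]])[0]-x for q,x in D]+[np.array([v[6],v[5]])*.05])
    r=least_squares(f,[300,350,350,0,250,0,0]); 
    if best is None or r.cost<best[0]: best=(r.cost,[*r.x[:5],s4,r.x[5],r.x[6]])
PP=best[1]
# constant: tool frame roll
E
python3 - <<'E'
from kin import *
print(best); 
for q,x in D: print(np.round(fk(q,PP)[0]-x,1))
s=env.observe(); print(np.round(fk(s['q'],PP)[1],3)); print(np.round(s['tool_rot'],3))
E
```

```text
(np.float64(48094.35670726429), [np.float64(117.4223483474126), np.float64(562.1495880095277), np.float64(350.8056289375235), np.float64(114.90551775366674), np.float64(244.80380817302455), -1, np.float64(24.565032542128957), np.float64(16.43526857832945)])
[-117.   -10.1    0.5]
[-86.  -79.9  -0.4]
[-85.7 -80.4  -0.6]
[ -39.7 -110.4    0.6]
[-3.920e+01 -1.107e+02  1.000e-01]
[  -2.1 -116.2   -0.5]
[  -1.8 -117.2    0. ]
[ 0.6 -0.1  0.2]
[[ 0.343  0.741  0.577]
 [ 0.774 -0.571  0.273]
 [ 0.531  0.353 -0.77 ]]
[[ 0.185  0.757  0.627]
 [ 0.983 -0.142 -0.119]
 [-0.001  0.638 -0.77 ]]
```

```bash
cat > kin.py <<'E'
from plan import *
from scipy.optimize import least_squares
D=[([-85.04,21.84,74.39,0,83.86,-12.33],[163.4,-524.8,241.7]),([-47.2,27.5,79.3,0,73.2,-25.4],[462.5,-326.6,160.3]),([-47.1,33.8,85.5,0,60.6,-25.3],[463.3,-326,68.4]),([-19.1,27.4,85.5,0,67.1,-8.3],[539.6,-62.7,128.7]),([-18.8,30.7,88.5,0,60.8,-8.1],[540,-59.8,84.4]),([-1.4,33.7,82.3,-.2,64,9.5],[570.7,103.1,83.7]),([-1.3,27.9,75.7,0,76.1,9.4],[571.8,104.3,175.1]),([7.3,13.9,121.3,-60.1,13.1,73.4],[440.1,126,139.9])]
rz=Ro.from_euler
def fk(q,P,mode):
    h,L1,L2,e,d,w,b,o,L4=P; q=np.radians(q); s4,s6,ax=mode
    R=rz('z',q[0]); p=R.apply(np.array([o,b,h])); R=R*rz('y',q[1]); p=p+R.apply([0,0,L1]); R=R*rz('y',q[2]); p=p+R.apply([e,0,L2])
    R=R*rz(ax,s4*q[3])
    p=p+R.apply([L4,0,0]) ; R=R*rz('y',q[4]); p=p+R.apply([w,0,d]); R=R*rz('z',s6*q[5])
    return p,R.as_matrix()
E
python3 - <<'E'
from kin import *
s=env.observe(); q=s['q']; print(q)
for m in [(1,1,'z'),(-1,1,'z'),(1,-1,'z'),(-1,-1,'z'),(1,1,'x'),(-1,1,'x'),(1,1,'y')]:
    R=fk(q,np.zeros(9),m)[1]; 
    M=R.T@s['tool_rot']; print(m,'\n',np.round(np.degrees(Ro.from_matrix(M).as_rotvec()),1))
E
```

```text
[  7.28015045  13.90714752 121.13997927 -59.84731328  13.19099531
  73.15459021]
(1, 1, 'z') 
 [-0.  0. 90.]
(-1, 1, 'z') 
 [-10.8 -20.3 -28. ]
(1, -1, 'z') 
 [   0.     0.  -123.7]
(-1, -1, 'z') 
 [ 19.3 -19.3 116.1]
(1, 1, 'x') 
 [ -3.2 -71.8  37.8]
(-1, 1, 'x') 
 [-8.  47.6 19.4]
(1, 1, 'y') 
 [53.8 -9.3 23.2]
```

```bash
cat >> kin.py <<'E'
MODE=(1,1,'z')
f=lambda v:np.concatenate([fk(q,v,MODE)[0]-x for q,x in D]+[v[[3,5,7,8]]*.02])
PP=least_squares(f,[300,350,350,0,250,0,100,0,0]).x
def FK(q):
    p,R=fk(q,PP,MODE); return p/1e3,R@rz('z',90,degrees=True).as_matrix()
def IK(R,p,q0):
    g=lambda q:np.r_[(FK(q)[0]-p)*1e3,np.degrees(Ro.from_matrix(FK(q)[1].T@R).as_rotvec())*5]
    r=least_squares(g,q0,x_scale=10); return r.x,r.cost
E
python3 - <<'E'
from kin import *
print(np.round(PP,1),[np.round(fk(q,PP,MODE)[0]-x,1) for q,x in D])
s=env.observe(); q=s['q']; p,R=FK(q); print(p-s['position'])
for back in (90,60,30,0,-6):
    for q0 in (q, q+[0,0,0,60,0,-60], [q[0],q[1],q[2],120,13,-107]):
        r,c=IK(Rk(0),K(50,.5,back),np.array(q0,float)); print(back,np.round(r,1),round(c,4))
E
```

```text
[129.5 529.  351.5  93.5 242.1  -5.  117.4  -3.1   5.9] [array([ 0. , -0. , -0.2]), array([ 0.1, -0.1, -0.4]), array([ 0.2, -0.3, -0.1]), array([0.1, 0.1, 0. ]), array([-0.1,  0.1, -0.4]), array([-0.2, -0.3,  0.4]), array([-0.3,  0.2,  0.6]), array([-0., -0.,  0.])]
[-3.13248553e-05 -4.18659961e-05 -4.31608866e-05]
90 [  7.3  13.8 120.9 -60.1  13.3  73.4] 0.0
90 [  7.3  13.8 120.9 -60.1  13.3  73.4] 0.0
90 [   7.    14.1  121.1  118.3  -12.9 -105.2] 0.0
60 [  6.3  18.1 120.6 -77.   11.1  90. ] 0.0
60 [  6.3  18.1 120.6 -77.   11.1  90. ] 0.0
60 [  6.   18.4 120.7 101.2 -10.8 -88.5] 0.0
30 [  5.3  22.4 119.9 -96.6  10.3 109.2] 0.0
30 [  5.3  22.4 119.9 -96.6  10.3 109.2] 0.0
30 [  5.   22.7 119.9  81.9 -10.2 -69.5] 0.0
0 [   4.5   26.6  118.8 -114.3   10.7  126.4] 0.0
0 [   4.5   26.6  118.8 -114.3   10.7  126.4] 0.0
0 [  4.2  26.8 118.7  64.7 -10.6 -52.7] 0.0
-6 [   4.3   27.4  118.6 -117.3   10.8  129.3] 0.0
-6 [  4.   27.6 118.4  61.7 -10.7 -49.9] 0.0
-6 [  4.   27.6 118.4  61.7 -10.7 -49.9] 0.0
```

```bash
cat >> kin.py <<'E'
def KP(th,L,flip=0,back=2,tz=0,fx=50,fy=.5):
    # bar turned th, lean L about bar y; grasp point at bar centre + back outward along tool
    R=Rk(th)@rz('y',L,degrees=True).as_matrix()@rz('z',180*flip,degrees=True).as_matrix()
    p=K(fx,fy,0)+R[:,2]*(.008-back/1e3)
    return R,p
E
cat > scan.py <<'E'
from kin import *
for L in (-30,-20,-10,0,10,20,30):
    q=np.array([4,27,118,-117,12,129.]); out=[]
    for th in (0,30,60,90,115):
        R,p=KP(th,L)
        best=None
        for d4 in range(-180,180,60):
            r,c=IK(R,p,np.array([4,27,118,d4,20,th-d4+10.]))
            if c<1e-2 and r[4]>0:
                r[3]=(r[3]+98)%360-98; r[5]=(r[5]+180)%360-180
                best=r;break
        out.append('none' if best is None else str(np.round(best[1:],0)))
    print(L,' '.join(out))
E
python3 scan.py
```

```text
-30 [ 35. 105. -71.  49.  95.] [ 32. 100. -47.  49.  97.] [ 30.  98. -25.  47. 100.] [ 27. 101.  -3.  42. 103.] [ 26. 105.  19.  37. 102.]
-20 [ 32. 110. -77.  36.  98.] [ 30. 106. -53.  35. 101.] [ 28. 105. -31.  33. 106.] [ 26. 107.  -9.  28. 110.] [ 25. 110.  14.  23. 108.]
-10 [ 29. 115. -87.  23. 104.] [ 28. 113. -66.  21. 112.] [ 27. 112. -48.  18. 121.] [ 26. 113. -30.  14. 131.] [ 26. 115. -10.   9. 135.]
0 [ 27. 119. 243.  11. 129.] [ 27. 119. 243.  11. 159.] [  27.  119.  243.   11. -171.] [  27.  119.  243.   11. -141.] [  27.  119.  243.   11. -116.]
10 [  27.  122.  153.   11. -148.] [  28.  124.  174.   18. -137.] [  30.  125.  191.   24. -122.] [  31.  124.  209.   26. -106.] [ 31. 122. 226.  26. -95.]
20 [  28.  124.  120.   22. -121.] [  31.  129.  153.   34. -124.] [  34.  131.  178.   43. -112.] [ 36. 128. 202.  45. -97.] [ 35. 124. 223.  42. -88.]
30 [  29.  125.  107.   35. -115.] [  36.  133.  142.   50. -122.] [  42.  136.  170.   65. -110.] [ 43. 132. 199.  65. -92.] [ 41. 125. 225.  57. -84.]
```

The knob axis lines up with the forearm (q5 near its limit), so I'll grip the bar with a 25° lean in the bar's plane. That keeps every joint in range through the whole turn. Checking the path first.

```bash
python3 - <<'E'
from kin import *
s=env.observe(); q=s['q']
for L in(-25,-30):
  q=s['q']
  for b in (70,40,20,3):
    R,p=KP(0,L,back=b,fx=51); q,c=IK(R,p,q); print(L,b,np.round(q,1),round(c,4))
  for th in range(0,121,20):
    R,p=KP(th,L,back=3,fx=51); q,c=IK(R,p,q); print(L,th,np.round(q,1),round(c,4))
R,p=KP(0,-25,back=75,fx=51); go(R,p)
E
```

```text
-25 70 [ 23.2  27.3 106.6 -64.   48.7  89. ] 0.0
-25 40 [ 20.5  29.8 107.3 -67.9  45.7  92. ] 0.0
-25 20 [ 18.8  31.5 107.6 -70.7  43.9  94.1] 0.0
-25 3 [ 17.3  33.  107.7 -73.2  42.5  95.9] 0.0
-25 0 [ 17.3  33.  107.7 -73.2  42.5  95.9] 0.0
-25 20 [ 15.1  31.5 104.2 -56.7  42.3  97.1] 0.0
-25 40 [ 11.8  29.9 102.1 -41.7  41.8  99.5] 0.0
-25 60 [  7.9  28.4 101.5 -27.4  40.2 102.5] 0.0
-25 80 [  3.6  27.  102.5 -13.   37.4 105.2] 0.0
-25 100 [ -0.9  25.8 105.    2.8  33.4 106.2] 0.0
-25 120 [ -5.2  25.2 108.7  22.1  28.8 103.4] 0.0
-30 70 [ 25.2  29.8 103.4 -62.8  55.3  89.2] 0.0
-30 40 [ 22.4  31.9 104.4 -66.2  52.2  91.6] 0.0
-30 20 [ 20.6  33.4 104.9 -68.7  50.3  93.4] 0.0
-30 3 [ 19.   34.8 105.2 -70.8  48.8  94.9] 0.0
-30 0 [ 19.   34.8 105.2 -70.8  48.8  94.9] 0.0
-30 20 [ 16.4  33.  101.2 -54.3  48.9  95.6] 0.0
-30 40 [ 12.7  31.2  98.8 -39.3  48.6  97.7] 0.0
-30 60 [  8.3  29.5  98.1 -24.9  47.2 100.4] 0.0
-30 80 [  3.3  27.9  99.2 -10.5  44.5 102.8] 0.0
-30 100 [ -1.7  26.6 102.1   5.1  40.4 103.6] 0.0
-30 120 [ -6.7  25.8 106.4  23.6  35.7 101.1] 0.0
lin [29.7  3.  28.5] ang [ -0.33 -25.     0.15]
```

>>> {"name": "servo_tool", "arguments": {"commands": [{"linear": [5,0.5,0],"angular": [0,-4,0],"gripper": 0},{"linear": [10,1,5],"angular": [0,-8,0],"gripper": 0},{"linear": [15,1.5,10],"angular": [0,-12.5,0],"gripper": 0},{"linear": [20,2,17],"angular": [0,-17,0],"gripper": 0},{"linear": [25,2.5,23],"angular": [0,-21,0],"gripper": 0},{"linear": [29.7,3,28.5],"angular": [-0.3,-25,0.1],"gripper": 0},{"linear": [29.7,3,28.5],"angular": [-0.3,-25,0.1],"gripper": 0},{"linear": [29.7,3,28.5],"angular": [-0.3,-25,0.1],"gripper": 0},{"linear": [29.7,3,28.5],"angular": [-0.3,-25,0.1],"gripper": 0}]}}

```text
time_s: 16.3
position: [0.4673, 0.1506, 0.1216]
tool_rot: [[0.436, 0.752, 0.494], [0.84, -0.143, -0.523], [-0.322, 0.643, -0.694]]
ft_force: [0.3, -0.2, -0.4]
grip_width: 0.0429
```

```bash
python3 - <<'E'
from kin import *
st(); R,p=KP(0,-25,back=3,fx=51); go(R,p)
p=shot('side','s9'); cv2.imwrite('pics/c9.png',cv2.resize(p['frame'][170:280,220:350],None,fx=4.5,fy=4.5,interpolation=cv2.INTER_CUBIC))
E
```

```text
t 16.3 pos [467.3 150.6 121.6] yaw 62.57 zax [ 0.4944 -0.523  -0.6943] q [ 23.7  27.  106.3 -63.5  49.2  88.7] F [ 0.3 -0.2 -0.4] M [0.27 0.24 0.03] w 42.9
lin [ 0.6 -1.1 72.3] ang [ 0.02 -0.05 -0.06]
```

View pics/c9.png

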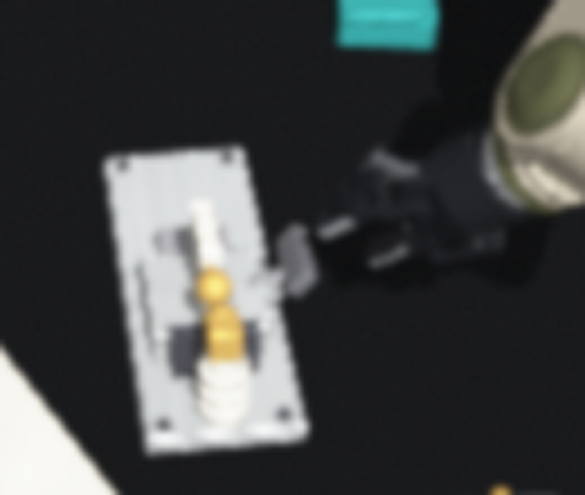

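Fingers point at the knob bar at crop (297,260). Advance.

>>> {"name": "servo_tool", "arguments": {"commands": [{"linear": [0.6,-1,15],"angular": [0,0,0],"gripper": 0},{"linear": [0.6,-1,30],"angular": [0,0,0],"gripper": 0},{"linear": [0.6,-1,45],"angular": [0,0,0],"gripper": 0},{"linear": [0.6,-1,57],"angular": [0,0,0],"gripper": 0},{"linear": [0.6,-1,65],"angular": [0,0,0],"gripper": 0},{"linear": [0.6,-1,72],"angular": [0,0,0],"gripper": 0},{"linear": [0.6,-1,72],"angular": [0,0,0],"gripper": 0},{"linear": [0.6,-1,72],"angular": [0,0,0],"gripper": 0}]}}

```text
time_s: 17.15
position: [0.5027, 0.1141, 0.071]
tool_rot: [[0.436, 0.751, 0.495], [0.84, -0.143, -0.524], [-0.323, 0.644, -0.693]]
ft_force: [0.0, 0.2, 0.1]
grip_width: 0.0425
```

```bash
python3 - <<'E'
from kin import *
st(); R,p=KP(0,-25,back=3,fx=51); go(R,p)
p=shot('side','s10'); cv2.imwrite('pics/c10.png',cv2.resize(p['frame'][170:280,220:350],None,fx=4.5,fy=4.5,interpolation=cv2.INTER_CUBIC))
E
```

```text
t 17.15 pos [502.7 114.1  71. ] yaw 62.54 zax [ 0.4951 -0.5237 -0.6933] q [ 17.5  33.3 107.6 -73.4  42.6  96.4] F [0.  0.2 0.1] M [ 0.22  0.24 -0.03] w 42.5
lin [-0.5 -0.4  0.5] ang [ 0.1  -0.02 -0.07]
```

View pics/c10.png

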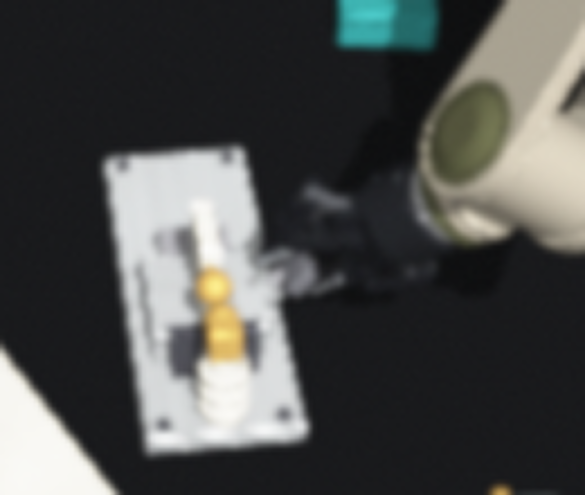

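No contact, and the bar is between the fingers. Close gently with low grip force.

>>> {"name": "servo_tool", "arguments": {"commands": [{"linear": [0,0,0],"angular": [0,0,0],"gripper": -0.3},{"linear": [0,0,0],"angular": [0,0,0],"gripper": -0.5},{"linear": [0,0,0],"angular": [0,0,0],"gripper": -0.6},{"linear": [0,0,0],"angular": [0,0,0],"gripper": -0.8},{"linear": [0,0,0],"angular": [0,0,0],"gripper": -1},{"linear": [0,0,0],"angular": [0,0,0],"gripper": -1},{"linear": [0,0,0],"angular": [0,0,0],"gripper": -1}], "force": 30}}

```text
time_s: 17.9
position: [0.5028, 0.1141, 0.071]
tool_rot: [[0.436, 0.751, 0.495], [0.84, -0.143, -0.524], [-0.323, 0.645, -0.693]]
ft_force: [-2.5, 2.2, 4.7]
grip_width: 0.0135
```

```bash
cat > turn.py <<'E'
from kin import *
import sys
th0,th1,st_,fx,fy=[float(v) for v in sys.argv[1:6]]
s=env.observe(); st(); rf()
R0,p0=KP(th0,-25,back=3,fx=fx,fy=fy)
rows=[]
n=int(np.ceil((th1-th0)/st_))
for i in range(1,n+1):
    th=min(th0+i*st_,th1); R,p=KP(th,-25,back=3,fx=fx,fy=fy)
    print(th,np.round(R0.T@(p-p0)*1e3,1),np.round(np.degrees(Ro.from_matrix(R0.T@R).as_rotvec()),1))
E
python3 turn.py 0 110 8 51 .5
```

```text
t 17.9 pos [502.8 114.1  71. ] yaw 62.55 zax [ 0.4954 -0.5236 -0.6932] q [ 17.5  33.3 107.6 -73.4  42.6  96.4] F [-2.5  2.2  4.7] M [0.21 0.25 0.01] w 13.5
t 17.9 railpos [49.6 69.4 71. ] F [1.7 2.8 4.7] M [ 0.29 -0.16  0.01] yaw-rail -16.72 w 13.5 q6 96.4
8.0 [ 0.  -0.3 -0. ] [ 3.4 -0.   7.3]
16.0 [ 0.1 -0.6 -0. ] [ 6.8 -0.  14.5]
24.0 [ 0.2 -0.9 -0.1] [10.1  0.  21.8]
32.0 [ 0.3 -1.1 -0.1] [13.5 -0.  29. ]
40.0 [ 0.4 -1.4 -0.2] [16.9 -0.  36.3]
48.0 [ 0.6 -1.6 -0.3] [20.3 -0.  43.5]
56.0 [ 0.8 -1.8 -0.4] [23.7 -0.  50.8]
64.0 [ 1.1 -1.9 -0.5] [27. -0. 58.]
72.0 [ 1.3 -2.  -0.6] [30.4  0.  65.3]
80.0 [ 1.6 -2.1 -0.7] [33.8 -0.  72.5]
88.0 [ 1.8 -2.1 -0.9] [37.2 -0.  79.8]
96.0 [ 2.1 -2.1 -1. ] [40.6  0.  87. ]
104.0 [ 2.4 -2.1 -1.1] [44.   0.  94.3]
110.0 [ 2.6 -2.  -1.2] [46.5  0.  99.7]
```

>>> {"name": "servo_tool", "arguments": {"commands": [{"linear": [0,-0.3,0],"angular": [3.4,0,7.3],"gripper": -1},{"linear": [0.1,-0.6,0],"angular": [6.8,0,14.5],"gripper": -1},{"linear": [0.2,-0.9,-0.1],"angular": [10.1,0,21.8],"gripper": -1},{"linear": [0.3,-1.1,-0.1],"angular": [13.5,0,29],"gripper": -1},{"linear": [0.4,-1.4,-0.2],"angular": [16.9,0,36.3],"gripper": -1},{"linear": [0.4,-1.4,-0.2],"angular": [16.9,0,36.3],"gripper": -1},{"linear": [0.4,-1.4,-0.2],"angular": [16.9,0,36.3],"gripper": -1}]}}

```text
time_s: 18.6
position: [0.5028, 0.1141, 0.0713]
tool_rot: [[0.835, 0.453, 0.312], [0.547, -0.741, -0.388], [0.055, 0.495, -0.867]]
ft_force: [-1.7, -1.3, 12.1]
grip_width: 0.0134
```

```bash
python3 turn.py 40 110 7 51 .5; python3 -c "
from kin import *
R,p=KP(40,-25,back=3,fx=51); go(R,p)
p=shot('side','s11'); cv2.imwrite('pics/c11.png',cv2.resize(p['frame'][170:280,220:350],None,fx=4.5,fy=4.5,interpolation=cv2.INTER_CUBIC))"
```

```text
t 18.6 pos [502.8 114.1  71.3] yaw 33.24 zax [ 0.3119 -0.3884 -0.8671] q [ 11.9  29.9 102.  -41.9  41.7  99.9] F [-1.7 -1.3 12.1] M [-0.76 -0.35 -0.22] w 13.4
t 18.6 railpos [49.6 69.3 71.3] F [-1.6  1.4 12.1] M [-0.48  0.68 -0.22] yaw-rail -46.03 w 13.4 q6 99.9
47.0 [ 0.  -0.3 -0. ] [ 3.  -0.   6.3]
54.0 [ 0.1 -0.5 -0. ] [ 5.9  0.  12.7]
61.0 [ 0.1 -0.8 -0.1] [ 8.9  0.  19. ]
68.0 [ 0.2 -1.  -0.1] [11.8  0.  25.4]
75.0 [ 0.3 -1.2 -0.2] [14.8 -0.  31.7]
82.0 [ 0.5 -1.4 -0.2] [17.7 -0.  38.1]
89.0 [ 0.7 -1.6 -0.3] [20.7 -0.  44.4]
96.0 [ 0.8 -1.8 -0.4] [23.7  0.  50.8]
103.0 [ 1.  -1.9 -0.5] [26.6 -0.  57.1]
110.0 [ 1.3 -2.  -0.6] [29.6 -0.  63.4]
lin [-1.2 -1.4  1. ] ang [ 0.19 -0.19 -0.19]
```

View pics/c11.png

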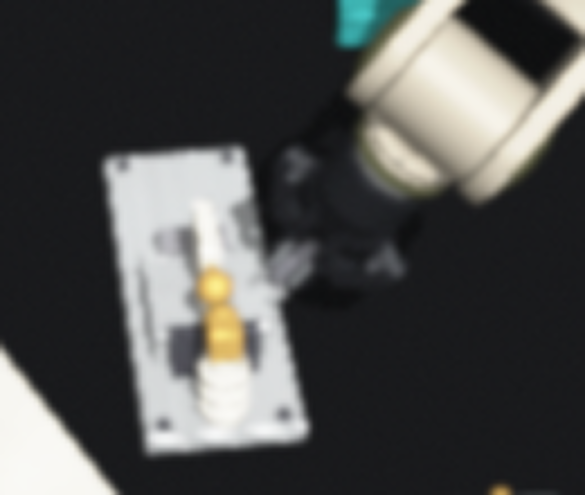

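The bar turned with the gripper and the carriage did not move. Forces are modest. Continue.

>>> {"name": "servo_tool", "arguments": {"commands": [{"linear": [0,-0.3,-0.2],"angular": [3,0,6.3],"gripper": -1},{"linear": [0.1,-0.5,-0.3],"angular": [5.9,0,12.7],"gripper": -1},{"linear": [0.1,-0.8,-0.4],"angular": [8.9,0,19],"gripper": -1},{"linear": [0.2,-1,-0.5],"angular": [11.8,0,25.4],"gripper": -1},{"linear": [0.3,-1.2,-0.6],"angular": [14.8,0,31.7],"gripper": -1},{"linear": [0.3,-1.2,-0.6],"angular": [14.8,0,31.7],"gripper": -1}]}}

```text
time_s: 19.25
position: [0.5015, 0.1144, 0.0715]
tool_rot: [[0.969, 0.01, 0.248], [0.05, -0.986, -0.158], [0.243, 0.166, -0.956]]
ft_force: [-7.7, -4.6, 19.2]
grip_width: 0.0135
```

```bash
python3 turn.py 75 125 7 51 .5; python3 -c "
from kin import *
R,p=KP(75,-25,back=3,fx=51); go(R,p)"
```

```text
t 19.25 pos [501.5 114.4  71.5] yaw 2.98 zax [ 0.2479 -0.1582 -0.9558] q [  4.6  27.1 102.1 -16.7  38.3 104.8] F [-7.7 -4.6 19.2] M [-1.54  0.49 -0.66] w 13.5
t 19.25 railpos [49.6 70.6 71.5] F [-6.   6.7 19.2] M [ 0.2   1.6  -0.66] yaw-rail -76.29 w 13.5 q6 104.8
82.0 [ 0.  -0.3 -0. ] [ 3.  -0.   6.3]
89.0 [ 0.1 -0.5 -0. ] [ 5.9 -0.  12.7]
96.0 [ 0.1 -0.8 -0.1] [ 8.9  0.  19. ]
103.0 [ 0.2 -1.  -0.1] [11.8 -0.  25.4]
110.0 [ 0.3 -1.2 -0.2] [14.8 -0.  31.7]
117.0 [ 0.5 -1.4 -0.2] [17.7  0.  38.1]
124.0 [ 0.7 -1.6 -0.3] [20.7  0.  44.4]
125.0 [ 0.7 -1.6 -0.3] [21.1 -0.  45.3]
lin [-0.8 -1.3  1.9] ang [ 0.04 -0.19 -0.3 ]
```

>>> {"name": "servo_tool", "arguments": {"commands": [{"linear": [0,-0.3,-0.4],"angular": [3,0,6.3],"gripper": -1},{"linear": [0.1,-0.4,-0.7],"angular": [5.9,0,12.7],"gripper": -1},{"linear": [0.1,-0.5,-0.9],"angular": [8.9,0,19],"gripper": -1},{"linear": [0.2,-0.7,-1],"angular": [11.8,0,25.4],"gripper": -1},{"linear": [0.3,-0.9,-1.1],"angular": [14.8,0,31.7],"gripper": -1},{"linear": [0.3,-0.9,-1.1],"angular": [14.8,0,31.7],"gripper": -1}]}}

```text
time_s: 19.85
position: [0.501, 0.1139, 0.0715]
tool_rot: [[0.848, -0.435, 0.304], [-0.479, -0.873, 0.088], [0.227, -0.22, -0.949]]
ft_force: [-11.1, -22.4, 17.4]
grip_width: 0.0137
```

```bash
python3 turn.py 110 131 7 51 .5; python3 -c "
from kin import *
R,p=KP(110,-25,back=3,fx=51); go(R,p); n=Rk(0)[:,2]; s=env.observe(); print('axial torque about inward knob axis', n@s['wrist_torque'])
p=shot('side','s12'); cv2.imwrite('pics/c12.png',cv2.resize(p['frame'][170:280,220:350],None,fx=4.5,fy=4.5,interpolation=cv2.INTER_CUBIC))"
```

```text
t 19.85 pos [501.  113.9  71.5] yaw -29.47 zax [ 0.3036  0.0875 -0.9488] q [ -3.4  25.1 106.9  11.8  31.2 105.4] F [-11.1 -22.4  17.4] M [-3.85  1.27 -0.84] w 13.7
t 19.85 railpos [49.  71.1 71.5] F [-24.1   6.7  17.4] M [ 0.53  4.02 -0.84] yaw-rail -108.74 w 13.7 q6 105.4
117.0 [ 0.  -0.3 -0. ] [3.  0.  6.3]
124.0 [ 0.1 -0.5 -0. ] [ 5.9 -0.  12.7]
131.0 [ 0.1 -0.8 -0.1] [ 8.9  0.  19. ]
lin [-1.4 -2.1  2.5] ang [ 0.04 -0.24 -0.14]
axial torque about inward knob axis -1.9380728405721206
```

View pics/c12.png

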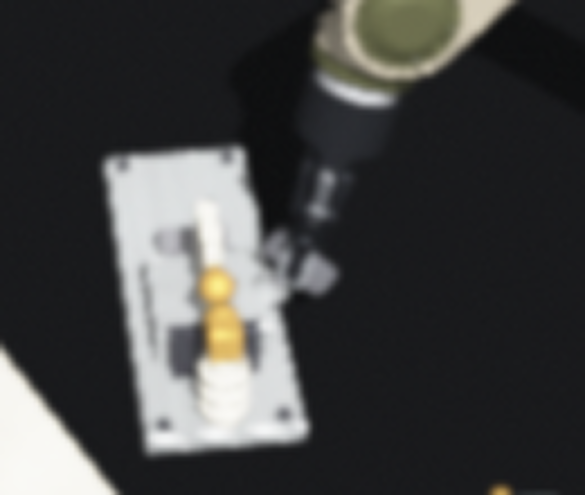

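Tight region reached at about 110° (1.92 rad). The tool is pushing the carriage into the stop with 24 N. I'll add a few degrees, ease that push, and then release.

>>> {"name": "servo_tool", "arguments": {"commands": [{"linear": [0,0.2,-0.3],"angular": [3,0,6.3],"gripper": -1},{"linear": [0,0.4,-0.5],"angular": [5,0,10.5],"gripper": -1},{"linear": [0,0.7,-0.8],"angular": [5,0,10.5],"gripper": -1},{"linear": [0,0.9,-1],"angular": [5,0,10.5],"gripper": -1}]}}

```text
time_s: 20.3
position: [0.5007, 0.1135, 0.0715]
tool_rot: [[0.759, -0.552, 0.347], [-0.627, -0.763, 0.158], [0.177, -0.337, -0.925]]
ft_force: [-5.8, -20.8, 3.8]
grip_width: 0.0135
```

```bash
cat > tq.py <<'E'
from kin import *
rf(); s=env.observe(); n=Rk(0)[:,2]; R=s['tool_rot']
for d in (0,.1,.15,.2,.24): # ft origin d behind TCP
    r=-R[:,2]*d; print(d,round(n@(s['wrist_torque']+np.cross(r,s['ft_force'])),2),end=' | ')
print(); print(np.round(R,3))
E
python3 tq.py
```

```text
t 20.3 railpos [48.6 71.3 71.5] F [-21.6   1.8   3.8] M [ 0.34  3.71 -0.77] yaw-rail -118.84 w 13.5 q6 102.3
0 -1.79 | 0.1 -1.05 | 0.15 -0.67 | 0.2 -0.3 | 0.24 -0.0 | 
[[ 0.759 -0.552  0.347]
 [-0.627 -0.763  0.158]
 [ 0.177 -0.337 -0.925]]
```

>>> {"name": "servo_tool", "arguments": {"commands": [{"linear": [0.5,0.85,-0.2],"angular": [0,0,0],"gripper": -1},{"linear": [0.5,0.85,-0.2],"angular": [0,0,0],"gripper": -0.7},{"linear": [0.5,0.85,-0.2],"angular": [0,0,0],"gripper": -0.45},{"linear": [0.5,0.85,-0.2],"angular": [0,0,0],"gripper": -0.4},{"linear": [0.5,0.85,-0.2],"angular": [0,0,0],"gripper": -0.4}]}}

```text
time_s: 20.8
position: [0.5008, 0.1147, 0.0716]
tool_rot: [[0.759, -0.551, 0.346], [-0.627, -0.762, 0.161], [0.175, -0.34, -0.924]]
ft_force: [0.6, -5.0, 0.1]
grip_width: 0.0255
```

```bash
python3 tq.py
```

```text
t 20.8 railpos [49.8 71.4 71.6] F [-4.9 -1.5  0.1] M [-0.02  1.07 -0.23] yaw-rail -118.83 w 25.5 q6 102.1
0 -0.51 | 0.1 -0.36 | 0.15 -0.29 | 0.2 -0.22 | 0.24 -0.16 | 
[[ 0.759 -0.551  0.346]
 [-0.627 -0.762  0.161]
 [ 0.175 -0.34  -0.924]]
```

>>> {"name": "servo_tool", "arguments": {"commands": [{"linear": [0.7,1.3,-0.3],"angular": [0,0,0],"gripper": -0.3},{"linear": [1.4,2.6,-0.7],"angular": [0,0,0],"gripper": -0.3},{"linear": [1.4,2.6,-0.7],"angular": [0,0,0],"gripper": -0.3}]}}

```text
time_s: 21.1
position: [0.4998, 0.1133, 0.0714]
tool_rot: [[0.76, -0.551, 0.345], [-0.627, -0.762, 0.164], [0.172, -0.341, -0.924]]
ft_force: [6.1, 11.1, -3.7]
grip_width: 0.0301
```

```bash
python3 tq.py
```

```text
t 21.1 railpos [48.2 72.2 71.4] F [12.  -3.9 -3.7] M [ 0.02 -1.17  0.53] yaw-rail -118.78 w 30.1 q6 101.5
0 0.34 | 0.1 -0.1 | 0.15 -0.32 | 0.2 -0.55 | 0.24 -0.72 | 
[[ 0.76  -0.551  0.345]
 [-0.627 -0.762  0.164]
 [ 0.172 -0.341 -0.924]]
```

```bash
python3 - <<'E'
from kin import *
p=shot('side','s13'); q=shot('top','t13')
f=lambda i: cv2.resize(i,(395,395),interpolation=cv2.INTER_CUBIC)
cv2.imwrite('pics/c13.png',np.hstack([f(p['frame'][200:260,245:305]),f(q['frame'][160:220,160:220])]))
E
python3 tq.py
```

```text
t 21.2 railpos [48.2 72.2 71.4] F [10.7 -2.6 -3.7] M [-0.03 -1.12  0.5 ] yaw-rail -118.78 w 30.0 q6 101.5
0 0.33 | 0.1 -0.04 | 0.15 -0.23 | 0.2 -0.42 | 0.24 -0.57 | 
[[ 0.76  -0.551  0.345]
 [-0.627 -0.762  0.164]
 [ 0.172 -0.341 -0.924]]
```

View pics/c13.png

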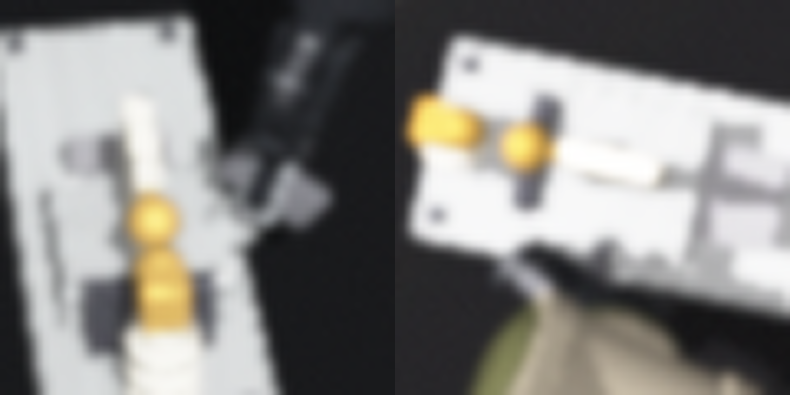

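>>> {"name": "servo_tool", "arguments": {"commands": [{"linear": [-0.5,-0.9,0.2],"angular": [0,0,0],"gripper": -0.15},{"linear": [-0.5,-0.9,0.2],"angular": [0,0,0],"gripper": 0},{"linear": [-0.5,-0.9,0.2],"angular": [0,0,0],"gripper": 0}]}}

```text
time_s: 21.5
position: [0.5, 0.1132, 0.0716]
tool_rot: [[0.759, -0.551, 0.345], [-0.627, -0.762, 0.162], [0.174, -0.34, -0.924]]
ft_force: [-0.3, 0.2, 0.1]
grip_width: 0.0428
```

```bash
python3 tq.py
```

```text
t 21.5 railpos [48.2 72.  71.6] F [0.1 0.3 0.1] M [0.16 0.1  0.03] yaw-rail -118.82 w 42.8 q6 101.7
0 -0.08 | 0.1 -0.09 | 0.15 -0.09 | 0.2 -0.09 | 0.24 -0.09 | 
[[ 0.759 -0.551  0.345]
 [-0.627 -0.762  0.162]
 [ 0.174 -0.34  -0.924]]
```

Free of contact now. Withdraw along the tool axis and look.

>>> {"name": "servo_tool", "arguments": {"commands": [{"linear": [0,0,-10],"angular": [0,0,0],"gripper": 0},{"linear": [0,0,-25],"angular": [0,0,0],"gripper": 0},{"linear": [0,0,-45],"angular": [0,0,0],"gripper": 0},{"linear": [0,0,-65],"angular": [0,0,0],"gripper": 0},{"linear": [0,0,-85],"angular": [0,0,0],"gripper": 0},{"linear": [0,0,-100],"angular": [0,0,0],"gripper": 0},{"linear": [0,0,-100],"angular": [0,0,0],"gripper": 0}]}}

```text
time_s: 22.2
position: [0.4656, 0.0966, 0.1661]
tool_rot: [[0.758, -0.551, 0.349], [-0.627, -0.762, 0.161], [0.177, -0.341, -0.923]]
ft_force: [-0.1, -0.6, -0.4]
grip_width: 0.0428
```

```bash
python3 - <<'E'
from kin import *
rf();st()
p=shot('side','s14'); q=shot('top','t14')
f=lambda i: cv2.resize(i,(395,395),interpolation=cv2.INTER_CUBIC)
cv2.imwrite('pics/c14.png',np.hstack([f(p['frame'][200:260,245:305]),f(q['frame'][160:220,160:220])]))
E
```

```text
t 22.2 railpos [ 25.4 102.6 166.1] F [-0.6  0.  -0.4] M [0.14 0.14 0.04] yaw-rail -118.88 w 42.8 q6 106.9
t 22.2 pos [465.6  96.6 166.1] yaw -39.61 zax [ 0.3494  0.1612 -0.923 ] q [ -9.3  11.9 107.6  18.4  43.  106.9] F [-0.1 -0.6 -0.4] M [-0.12  0.16  0.04] w 42.8
```

View pics/c14.png

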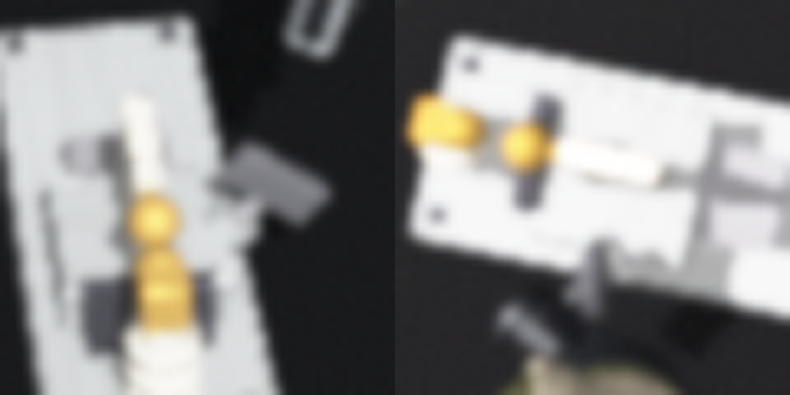

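The bar is clearly turned, at side crop (270,185). Fit its angle.

```bash
cat > kfit.py <<'E'
from fit import render,obs
from kin import *
def bar(th,fx,fy):
    R=Rk(th); c=K(fx,fy,0)
    return np.array([c+R@np.array([sx*.03,sy*.007,sz*.013]) for sx in(-1,1) for sy in(-1,1) for sz in(-1,1)])
import sys
from scipy.ndimage import shift
p=env.get_image('side'); off=np.array([-.0033,-.0023,0])
roi=(276,214,304,240)
o=obs(p,roi,40,105)
w=np.ones_like(o)
# mask out plate/carriage (left of line from rail edge) and gripper
for yy in range(o.shape[0]):
    for xx in range(o.shape[1]):
        X=xx+roi[0];Y=yy+roi[1]
        if X<281+ (Y-221)*0.28: w[yy,xx]=0
        if Y<219 and X>289: w[yy,xx]=0
res=[]
for th in range(0,151,5):
    b=9e9
    for dx in np.arange(-4,4.1,2):
        for dy in np.arange(-4,4.1,2):
            m=render(p,[bar(th,50+dx,.5+dy)+off],(0,0,0),roi); c=((m-o)**2*w).sum()
            if c<b: b=c; k=(dx,dy)
    res.append((round(b,1),th,k))
print(sorted(res)[:8])
th=sorted(res)[0][1];k=sorted(res)[0][2]
m=render(p,[bar(th,50+k[0],.5+k[1])+off],(0,0,0),roi)
cv2.imwrite('pics/kf.png',cv2.resize(np.uint8(255*np.hstack([o,o*w,m,abs(m-o)*w])),None,fx=7,fy=7))
E
python3 kfit.py
```

```text
[(np.float64(1.4), 85, (np.float64(0.0), np.float64(0.0))), (np.float64(1.7), 80, (np.float64(0.0), np.float64(0.0))), (np.float64(2.3), 90, (np.float64(-2.0), np.float64(0.0))), (np.float64(3.5), 75, (np.float64(2.0), np.float64(2.0))), (np.float64(3.8), 95, (np.float64(-2.0), np.float64(0.0))), (np.float64(5.8), 100, (np.float64(-4.0), np.float64(-2.0))), (np.float64(6.4), 70, (np.float64(2.0), np.float64(2.0))), (np.float64(7.9), 105, (np.float64(-4.0), np.float64(-2.0)))]
```

View pics/kf.png

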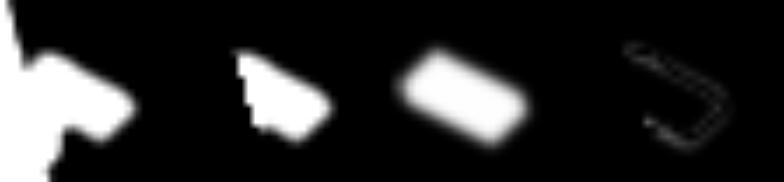

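The bar reads about 84° (1.46 rad), so it sprang back from 120°. That makes the clamp force uncertain, and there is time (22 s of 67 s used). I'll regrip at 84° and tighten again with a slow unload.

```bash
python3 - <<'E'
from kin import *
s=env.observe(); q=s['q']
for th,b in((84,80),(84,40),(84,3),(100,3),(115,3),(130,3)):
    R,p=KP(th,-25,back=b,fx=50); q,c=IK(R,p,q); print(th,b,np.round(q,1),round(c,4))
R,p=KP(84,-25,back=60,fx=50); go(R,p)
E
```

```text
84 80 [  3.6  18.4 100.2  -8.4  47.6 104.1] 0.0
84 40 [  3.1  22.6 101.8  -9.1  41.8 104.7] 0.0
84 3 [  2.6  26.7 102.9  -9.9  36.6 105.4] 0.0
100 3 [ -1.   25.8 105.    2.9  33.4 106. ] 0.0
115 3 [ -4.3  25.3 107.7  16.9  30.  104.4] 0.0
130 3 [ -7.3  25.1 111.1  34.   26.7  99.5] 0.0
lin [ -4.9 -16.   47.7] ang [-16.04  -0.12 -34.08]
```

>>> {"name": "servo_tool", "arguments": {"commands": [{"linear": [-1,-4,8],"angular": [-3.2,0,-6.8],"gripper": 0},{"linear": [-2,-7,16],"angular": [-6.4,0,-13.6],"gripper": 0},{"linear": [-3,-10,25],"angular": [-9.6,0,-20.4],"gripper": 0},{"linear": [-4,-13,35],"angular": [-12.8,0,-27.2],"gripper": 0},{"linear": [-4.9,-16,47.7],"angular": [-16,-0.1,-34],"gripper": 0},{"linear": [-4.9,-16,47.7],"angular": [-16,-0.1,-34],"gripper": 0},{"linear": [-4.9,-16,47.7],"angular": [-16,-0.1,-34],"gripper": 0}]}}

```text
time_s: 23.05
position: [0.4867, 0.1203, 0.1238]
tool_rot: [[0.963, -0.109, 0.247], [-0.089, -0.992, -0.09], [0.255, 0.065, -0.965]]
ft_force: [0.1, 0.4, -1.0]
grip_width: 0.0429
```

```bash
python3 - <<'E'
from kin import *
rf(); R,p=KP(84,-25,back=3,fx=50); go(R,p)
E
```

```text
t 23.05 railpos [ 52.7  86.3 123.8] F [ 0.4  0.  -1. ] M [ 0.05 -0.03 -0.07] yaw-rail -84.55 w 42.9 q6 104.4
lin [ 0.4  0.5 56.7] ang [-0.11  0.06 -0.16]
```

>>> {"name": "servo_tool", "arguments": {"commands": [{"linear": [0.4,0.5,15],"angular": [0,0,0],"gripper": 0},{"linear": [0.4,0.5,30],"angular": [0,0,0],"gripper": 0},{"linear": [0.4,0.5,43],"angular": [0,0,0],"gripper": 0},{"linear": [0.4,0.5,52],"angular": [0,0,0],"gripper": 0},{"linear": [0.4,0.5,56.7],"angular": [0,0,0],"gripper": 0},{"linear": [0.4,0.5,56.7],"angular": [0,0,0],"gripper": 0},{"linear": [0.4,0.5,56.7],"angular": [0,0,0],"gripper": 0}]}}

```text
time_s: 23.75
position: [0.5016, 0.1142, 0.0704]
tool_rot: [[0.962, -0.108, 0.249], [-0.088, -0.992, -0.091], [0.257, 0.066, -0.964]]
ft_force: [0.2, 0.3, -0.1]
grip_width: 0.0427
```

```bash
python3 tq.py
```

```text
t 23.75 railpos [49.5 70.5 70.4] F [ 0.3 -0.1 -0.1] M [ 0.13 -0.03  0.02] yaw-rail -84.48 w 42.7 q6 105.4
0 0.01 | 0.1 -0.01 | 0.15 -0.01 | 0.2 -0.02 | 0.24 -0.03 | 
[[ 0.962 -0.108  0.249]
 [-0.088 -0.992 -0.091]
 [ 0.257  0.066 -0.964]]
```

>>> {"name": "servo_tool", "arguments": {"commands": [{"linear": [0,0,0],"angular": [0,0,0],"gripper": -0.3},{"linear": [0,0,0],"angular": [0,0,0],"gripper": -0.45},{"linear": [0,0,0],"angular": [0,0,0],"gripper": -0.55},{"linear": [0,0,0],"angular": [0,0,0],"gripper": -0.65},{"linear": [0,0,0],"angular": [0,0,0],"gripper": -0.8},{"linear": [0,0,0],"angular": [0,0,0],"gripper": -1},{"linear": [0,0,0],"angular": [0,0,0],"gripper": -1},{"linear": [0,0,0],"angular": [0,0,0],"gripper": -1}], "force": 20}}

```text
time_s: 24.55
position: [0.5015, 0.1133, 0.0705]
tool_rot: [[0.963, -0.107, 0.249], [-0.087, -0.992, -0.093], [0.257, 0.068, -0.964]]
ft_force: [-2.4, -7.8, 4.8]
grip_width: 0.0139
```

```bash
python3 tq.py; python3 turn.py 84 124 5 50 .5
```

```text
t 24.55 railpos [48.6 70.5 70.5] F [-8.1  0.9  4.8] M [ 0.05  1.44 -0.32] yaw-rail -84.42 w 13.9 q6 105.4
0 -0.68 | 0.1 -0.33 | 0.15 -0.15 | 0.2 0.02 | 0.24 0.16 | 
[[ 0.963 -0.107  0.249]
 [-0.087 -0.992 -0.093]
 [ 0.257  0.068 -0.964]]
t 24.55 pos [501.5 113.3  70.5] yaw -5.15 zax [ 0.2487 -0.0929 -0.9641] q [  2.4  26.6 102.9  -9.9  36.7 105.4] F [-2.4 -7.8  4.8] M [-1.4   0.32 -0.32] w 13.9
t 24.55 railpos [48.6 70.5 70.5] F [-8.1  0.9  4.8] M [ 0.05  1.44 -0.32] yaw-rail -84.42 w 13.9 q6 105.4
89.0 [ 0.  -0.2 -0. ] [ 2.1 -0.   4.5]
94.0 [ 0.  -0.4 -0. ] [ 4.2 -0.   9.1]
99.0 [ 0.1 -0.5 -0. ] [ 6.3 -0.  13.6]
104.0 [ 0.1 -0.7 -0.1] [ 8.5  0.  18.1]
109.0 [ 0.2 -0.9 -0.1] [10.6  0.  22.7]
114.0 [ 0.3 -1.1 -0.1] [12.7 -0.  27.2]
119.0 [ 0.3 -1.2 -0.2] [14.8 -0.  31.7]
124.0 [ 0.4 -1.4 -0.2] [16.9 -0.  36.3]
```

The moment/force ratio puts the force sensor about 0.18 m behind the TCP. Turn on to about 109°, centred 1 mm back.

>>> {"name": "servo_tool", "arguments": {"commands": [{"linear": [0,0.3,0],"angular": [2.1,0,4.5],"gripper": -1},{"linear": [0,0.5,-0.1],"angular": [4.2,0,9.1],"gripper": -1},{"linear": [0.1,0.4,-0.1],"angular": [4.2,0,9.1],"gripper": -1},{"linear": [0.1,0.4,-0.1],"angular": [4.2,0,9.1],"gripper": -1}]}}

```text
time_s: 24.95
position: [0.5015, 0.1132, 0.0705]
tool_rot: [[0.935, -0.239, 0.261], [-0.242, -0.97, -0.021], [0.259, -0.044, -0.965]]
ft_force: [-3.4, -7.6, 6.5]
grip_width: 0.0134
```

```bash
sed -i 's/(0,.1,.15,.2,.24)/(.16,.18,.2)/' tq.py; python3 tq.py
```

```text
t 24.95 railpos [48.4 70.4 70.5] F [-8.1  2.   6.5] M [ 0.11  1.51 -0.28] yaw-rail -93.77 w 13.4 q6 105.9
0.16 -0.22 | 0.18 -0.15 | 0.2 -0.09 | 
[[ 0.935 -0.239  0.261]
 [-0.242 -0.97  -0.021]
 [ 0.259 -0.044 -0.965]]
```

>>> {"name": "servo_tool", "arguments": {"commands": [{"linear": [0,-0.2,-0.1],"angular": [2.1,0,4.5],"gripper": -1},{"linear": [0,-0.2,-0.2],"angular": [4.2,0,9.1],"gripper": -1},{"linear": [0.1,-0.2,-0.2],"angular": [6.3,0,13.6],"gripper": -1},{"linear": [0.1,-0.2,-0.2],"angular": [6.3,0,13.6],"gripper": -1},{"linear": [0.1,-0.2,-0.2],"angular": [6.3,0,13.6],"gripper": -1}]}}

```text
time_s: 25.45
position: [0.5014, 0.113, 0.0705]
tool_rot: [[0.857, -0.421, 0.298], [-0.462, -0.883, 0.081], [0.229, -0.207, -0.951]]
ft_force: [-5.0, -12.5, 4.1]
grip_width: 0.0139
```

```bash
python3 tq.py
```

```text
t 25.45 railpos [48.3 70.5 70.5] F [-13.2   2.6   4.1] M [ 0.24  2.26 -0.28] yaw-rail -107.62 w 13.9 q6 105.2
0.16 -0.41 | 0.18 -0.31 | 0.2 -0.2 | 
[[ 0.857 -0.421  0.298]
 [-0.462 -0.883  0.081]
 [ 0.229 -0.207 -0.951]]
```

Torque rises from 0.15 to 0.31 N m, so the clamp is engaged. Unwind slowly by about 6° to take out the elastic excess, then open slowly.

>>> {"name": "servo_tool", "arguments": {"commands": [{"linear": [0,0.5,0],"angular": [-0.8,0,-1.8],"gripper": -1},{"linear": [0,0.9,0],"angular": [-1.7,0,-3.6],"gripper": -1},{"linear": [0,1.1,0],"angular": [-2.5,0,-5.4],"gripper": -1},{"linear": [0,1.1,0],"angular": [-2.5,0,-5.4],"gripper": -1},{"linear": [0,1.1,0],"angular": [-2.5,0,-5.4],"gripper": -1}]}}

```text
time_s: 25.95
position: [0.5014, 0.1129, 0.0705]
tool_rot: [[0.893, -0.351, 0.282], [-0.377, -0.925, 0.043], [0.246, -0.145, -0.958]]
ft_force: [-2.2, -5.3, 5.6]
grip_width: 0.0137
```

```bash
python3 tq.py
```

```text
t 25.95 railpos [48.2 70.5 70.5] F [-5.7  1.2  5.6] M [0.   1.24 0.03] yaw-rail -102.17 w 13.7 q6 105.5
0.16 -0.49 | 0.18 -0.45 | 0.2 -0.41 | 
[[ 0.893 -0.351  0.282]
 [-0.377 -0.925  0.043]
 [ 0.246 -0.145 -0.958]]
```

>>> {"name": "servo_tool", "arguments": {"commands": [{"linear": [0,0.3,0],"angular": [-0.8,0,-1.8],"gripper": -1},{"linear": [0,0.5,0],"angular": [-1.7,0,-3.6],"gripper": -1},{"linear": [0,0.7,0],"angular": [-2.5,0,-5.4],"gripper": -1},{"linear": [0,0.9,0],"angular": [-2.9,0,-6.3],"gripper": -1},{"linear": [0,0.9,0],"angular": [-2.9,0,-6.3],"gripper": -1}]}}

```text
time_s: 26.45
position: [0.5014, 0.1129, 0.0704]
tool_rot: [[0.927, -0.265, 0.267], [-0.274, -0.962, -0.004], [0.258, -0.07, -0.964]]
ft_force: [0.8, 2.0, 6.1]
grip_width: 0.0135
```

```bash
python3 tq.py
```

```text
t 26.45 railpos [48.1 70.5 70.4] F [ 2.1 -0.4  6.1] M [-0.08 -0.16  0.3 ] yaw-rail -95.73 w 13.5 q6 105.5
0.16 -0.3 | 0.18 -0.32 | 0.2 -0.34 | 
[[ 0.927 -0.265  0.267]
 [-0.274 -0.962 -0.004]
 [ 0.258 -0.07  -0.964]]
```

>>> {"name": "servo_tool", "arguments": {"commands": [{"linear": [0,0,0],"angular": [0,0,0],"gripper": -0.65},{"linear": [0,0,0],"angular": [0,0,0],"gripper": -0.6},{"linear": [0,0,0],"angular": [0,0,0],"gripper": -0.55},{"linear": [0,0,0],"angular": [0,0,0],"gripper": -0.5},{"linear": [0,0,0],"angular": [0,0,0],"gripper": -0.45},{"linear": [0,0,0],"angular": [0,0,0],"gripper": -0.4}]}}

```text
time_s: 27.05
position: [0.5007, 0.1121, 0.0698]
tool_rot: [[0.927, -0.267, 0.265], [-0.275, -0.961, -0.004], [0.256, -0.069, -0.964]]
ft_force: [0.3, -0.1, 0.1]
grip_width: 0.0255
```

```bash
python3 tq.py
```

```text
t 27.05 railpos [47.2 71.1 69.8] F [-0.1 -0.3  0.1] M [ 0.18  0.06 -0.02] yaw-rail -95.83 w 25.5 q6 105.6
0.16 -0.02 | 0.18 -0.02 | 0.2 -0.02 | 
[[ 0.927 -0.267  0.265]
 [-0.275 -0.961 -0.004]
 [ 0.256 -0.069 -0.964]]
```

Free. Open a bit more, withdraw, and look.

>>> {"name": "servo_tool", "arguments": {"commands": [{"linear": [0,0,0],"angular": [0,0,0],"gripper": -0.2},{"linear": [0,0,0],"angular": [0,0,0],"gripper": 0},{"linear": [0,0,0],"angular": [0,0,0],"gripper": 0},{"linear": [0,0,-12],"angular": [0,0,0],"gripper": 0},{"linear": [0,0,-30],"angular": [0,0,0],"gripper": 0},{"linear": [0,0,-50],"angular": [0,0,0],"gripper": 0},{"linear": [0,0,-75],"angular": [0,0,0],"gripper": 0},{"linear": [0,0,-100],"angular": [0,0,0],"gripper": 0},{"linear": [-30,0,-120],"angular": [0,0,0],"gripper": 0},{"linear": [-60,0,-140],"angular": [0,0,0],"gripper": 0},{"linear": [-60,0,-140],"angular": [0,0,0],"gripper": 0}]}}

```text
time_s: 28.15
position: [0.4049, 0.1301, 0.1914]
tool_rot: [[0.927, -0.265, 0.267], [-0.274, -0.962, -0.003], [0.257, -0.07, -0.964]]
ft_force: [0.5, -0.3, 0.6]
grip_width: 0.0427
```

```bash
python3 kfit.py; python3 - <<'E'
from kin import *
rf()
p=shot('side','s15'); q=shot('top','t15')
f=lambda i: cv2.resize(i,(395,395),interpolation=cv2.INTER_CUBIC)
cv2.imwrite('pics/c15.png',np.hstack([f(p['frame'][200:260,245:305]),f(q['frame'][160:220,160:220])]))
E
```

```text
[(np.float64(1.5), 85, (np.float64(0.0), np.float64(0.0))), (np.float64(1.7), 80, (np.float64(0.0), np.float64(0.0))), (np.float64(2.4), 90, (np.float64(-2.0), np.float64(0.0))), (np.float64(3.5), 75, (np.float64(2.0), np.float64(2.0))), (np.float64(4.0), 95, (np.float64(-2.0), np.float64(0.0))), (np.float64(6.0), 100, (np.float64(-4.0), np.float64(-2.0))), (np.float64(6.3), 70, (np.float64(2.0), np.float64(2.0))), (np.float64(8.1), 105, (np.float64(-4.0), np.float64(-2.0)))]
t 28.2 railpos [ 47.1 166.5 191.1] F [-0.3  0.6 -0.5] M [ 0.14 -0.   -0.01] yaw-rail -95.76 w 42.5 q6 108.7
```

View pics/c15.png

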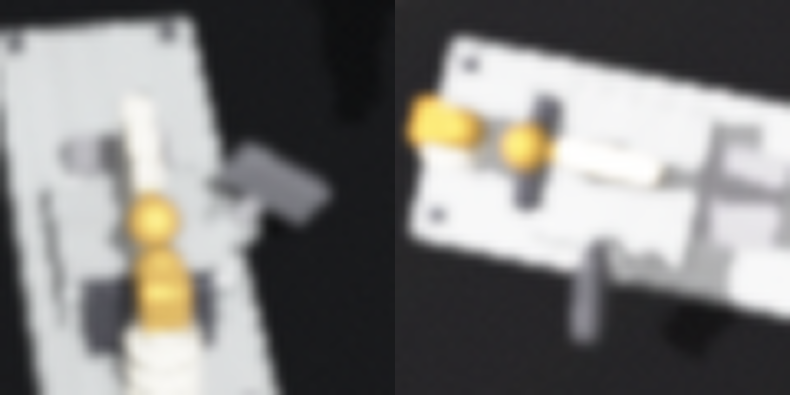

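The bar stands at the same angle of about 84° after both releases, from 120° and from 95°. That repeatable friction equilibrium means the spring is held by the knob's friction. The carriage has not moved in either view. Handing in.

```bash
python3 -c "
from rig import env
print(env.close_job())"
```

```text
the job is handed in; nothing more can be done
None
```

The carriage is home against the end stop with the knob turned tight, and the job was handed in at about 28 s. I did not measure the jaw force directly.

- **Placing and sliding:** I gripped the plain aluminium carriage by its white plate and set it on the bare end of the base plate. It went onto the dovetail ball first without butting and stopped at the end stop with a steady 12 N reaction.
- **Clamping:** With the clamp still loose I let go of the plate, then gripped the knob bar and turned it clockwise to about 120°. It sprang back to about 84° on release. I turned it again to about 108°, unwound it slowly to about 96° and released it. It came to rest at about 84° again.
- **Last checks:** Both views show the ball and grip plate in the home position, unmoved by the clamping. The bar fits 80–85° (about 1.45 rad, above the 0.7 needed), and the gripper is clear with no wrist force. I never went near the meter, the capacitor or the pot, but did not re-measure where they stand.
- **Weak point:** 84° is just under the roughly 1.6 rad given as tight. That the clamp holds is inferred from two things. The bar returned to the same angle both times, which suggests the knob's friction is holding spring load (up to about 30 N at the jaw). The torque also rose as I turned it on, from about 0.15 to 0.31 N m. The torque readings were noisy, and those taken while unwinding did not fit cleanly.

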